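# Load the ware carrier and work the hoist switch

### The arm

A 7-joint arm with a two-finger parallel gripper is mounted at the origin on a cart in front of the work surface, level with it; the furniture and walls round the work are solid. World frame = base frame: x ahead of the robot, y to its left, z up, the work surface at z = 0. Lengths are in m, angles in rad, forces in N, time in s.
With the tool pointing down it reaches from about 0.4 to 0.85 m from the base axis. Payload 10.4 kg.
Tool frame: the origin (TCP) lies on the centre line of the jaws, within the pads' length; the fingertips stand 17 mm ahead of it and the grasp point (between the pads) lies 2 mm behind it; z points along the fingers, y is the direction in which the jaws open and shut (so a half turn about z gives the same grasp; the last joint's range is limited). The gripper opens to 85 mm and grips with 20 to 120 N. Pads are 22 mm wide; open, the fingers measure 114 mm over their backs; the gripper's body (76 mm by 85 mm) begins 54 mm behind the grasp point. The pads swing forward as they close: fully open they stand 13 mm farther back than shut.
Start: joints at [-1.222, 0.332, -0.065, 1.46, 0.022, 1.35, -0.088], TCP at [0.227, 0.582, 0.248] pointing down, gripper open.
Joint ranges: [-2.6, 2.6], [-0.5, 2.12], [-1.47, 1.34], [0.16, 2.42], [-1.27, 4.41], [0.06, 2.06], [-2.6, 2.6]. Speed limits (rad/s): [2.22, 2.22, 2.79, 2.79, 3.14, 3.14, 3.14].

### API

Orientations are given as a unit quaternion [x, y, z, w].
In Python, from workcell import readout, eyes, ticket gives the robot as it stands.
- The arm moves only by the shell command python3 -m jog 'ROWS' [FORCE]. ROWS is JSON, a list of rows, each a list of 3 entries, a list of its own where there are three numbers: the opening in per cent of the stroke, from 0 (shut) to 100 (fully open), then the shift along the tool's x, y, z in m, then the turn, a rotation vector about the tool's x, y, z in degrees. In form: [[fingers, [dx, dy, dz], [wx, wy, wz]], ...]. A call has 1 to 20 rows; each row shifts and turns the commanded pose from where the row before left it, along the tool's axes as they then stand; what a row does not reach is not made up. A row lasts 1/10 s, in which the tool goes at most 50 mm and 8.59 degrees, less where a joint would pass 70% of its speed; a pose out of reach is approached as far as the arm can. A call is refused whole if a number of a shift passes 0.05 or a number of a turn 8.59, either way. A call with a gripper value outside its range is refused whole. The fingers move at their own pace and stop on an object; FORCE is the grip in N (left out, the last holds). Time passes only in rows, so rows that do not move let the fingers close. It gives the time, the measured TCP pose, the force and the opening at its end, in the units of the state.
- readout.read_state(): the state, without advancing time (a new reading comes with each control period).
- eyes.camera(name): name is "scene" or "top" or "wrist"; returns a dict with "image" (384x512x3 uint8, red, green, blue), "range_z" (384x512 float32, m along the optical axis (not along the pixel's ray), 0 where there is no reading), "fx", "fy", "cx", "cy" (pixels), "origin" and "attitude" of the camera in the world; the wrist camera has in their place "tool_from_camera" (4x4, takes a point from camera to tool coordinates, whose origin is the TCP and whose axes are the flange's). Camera axes: x right, y down, z forward; pixel columns grow to the right and rows downward; lengths in m; the calibration is good to about 2 mm. A picture is of the moment at which its call begins: read the wrist's pose just before it.
- ticket.finish_job(): hands the job in, once; it reports no verdict.
The state is a dict: "t": time; "q": joint angles; "joint_vel": joint speeds; "tau": joint torques, N m; "position": TCP position; "tool_rot": TCP orientation; "contact_force": force on the tool from outside, world axes, zero at the start; "wrist_torque": the same for the moment, N m; "finger_gap": opening from 0.0 (shut) to 1.0 (fully open).
Only numpy, scipy, OpenCV 4.12 (cv2) and the standard library are available. Lean on these libraries where they do the work, as an engineer would, in place of code of your own. Each camera call takes 0.05 s, during which the arm holds its last target. There are 200 camera calls.

### The job

First call the kiln hoist: push the spring-centred toggle on the grey switch box over to its yellow side, hold it there for about a second and let it spring back to the middle. Then load the wooden carrier: set every round vase gently upright in a dimple of its own, and stack all the orange-lidded boxes flat and squarely on one another in a single column on the cork pad, lengthwise along the pad. When everything is loaded, send the hoist: push the toggle over to the green side, hold it for about a second, let it recentre, and leave the bowl, cup and jar where they are.

Things in the scene. Friction and masses are not known exactly. Their poses are not given: they have to be found in the camera images.
- carrier: fixed light-wood board 276 x 260 mm, top face 20 mm above the table, dark battens along two sides, with three round dimples and a cork pad, one near each corner. Origin at the centre of its underside; the dimples and pad lie at +-60 mm in x and y; z up
- pocket_1 (a point): centre of the floor of a dimple in the carrier: 38 mm wide and 8 mm deep, floor 12 mm above the table; a vase stands in it on its foot with about 3 mm of play, with its origin at this point
- pocket_2 (a point): centre of the floor of a dimple in the carrier: 38 mm wide and 8 mm deep, floor 12 mm above the table; a vase stands in it on its foot with about 3 mm of play, with its origin at this point
- pocket_3 (a point): centre of the floor of a dimple in the carrier: 38 mm wide and 8 mm deep, floor 12 mm above the table; a vase stands in it on its foot with about 3 mm of play, with its origin at this point
- box_pad (a point): centre of the cork pad on the carrier, level with the board's top face, 20 mm above the table; the pad is 104 x 72 mm, its long side along the carrier's x axis. A box's length goes along it, either way round
- switch_box: fixed grey switch housing, 85 x 125 x 45 mm (x, y, z), low domed lenses to 56 mm height: green at +43 mm in y, yellow at -43 mm. Origin at the centre of its underside; the toggle swings along its y axis, towards the green lens (+y) or the yellow one (-y)
- toggle_tip (a point): top of the toggle lever. The lever is a 9 mm rod with a 15 mm thick black grip on its last 30 mm, upright in the middle of the switch box; it pivots 50 mm above the table and its tip stands 75 mm above the pivot
- hoist_toggle (a joint): angle of the toggle (rad): 0 upright, positive towards the green lens (+y of the switch box), negative towards the yellow; stops at +-0.5. A spring of 0.5 N m/rad brings it back to 0. It switches beyond 0.3 either way
- vase_1: round stoneware bud vase, cream, fragile: a 54 mm globe on a flat foot 24 mm across, 66 mm tall in all, 0.12 kg; widest 30 mm above the underside of the foot; short neck 18 to 23 mm wide above 55 mm. Origin at the centre of the foot, z up the axis. Starts standing on the table; may be absent
- vase_2: round stoneware bud vase, grey-blue, fragile: a 54 mm globe on a flat foot 24 mm across, 66 mm tall in all, 0.12 kg; widest 30 mm above the underside of the foot; short neck 18 to 23 mm wide above 55 mm. Origin at the centre of the foot, z up the axis. Starts standing on the table; may be absent
- vase_3: round stoneware bud vase, terracotta, fragile: a 54 mm globe on a flat foot 24 mm across, 66 mm tall in all, 0.12 kg; widest 30 mm above the underside of the foot; short neck 18 to 23 mm wide above 55 mm. Origin at the centre of the foot, z up the axis. Starts standing on the table; may be absent
- box_1: closed flat carton with an orange lid and a pale label, 64 x 96 x 30 mm (x, y, z), about 0.14 kg; all cartons are alike. Origin at the centre of its underside, y along its length, z up. Starts flat on the table; may be absent
- box_2: closed flat carton with an orange lid and a pale label, 64 x 96 x 30 mm (x, y, z), about 0.14 kg; all cartons are alike. Origin at the centre of its underside, y along its length, z up. Starts flat on the table; may be absent
- box_3: closed flat carton with an orange lid and a pale label, 64 x 96 x 30 mm (x, y, z), about 0.14 kg; all cartons are alike. Origin at the centre of its underside, y along its length, z up. Starts flat on the table; may be absent
- bowl: bystander: stoneware bowl 124 mm wide, 45 mm tall, origin under its centre
- cup: bystander: bisque cup 65 mm wide, 67 mm tall, origin under its centre
- jar: bystander: white glaze jar with a black lid, 58 mm wide, 74 mm tall, origin under its centre
Not all that is in view belongs to the job. Several things have the shape of the switch_box; the one meant has the colours described above.

How it is judged:
On the way, in this order (a step that is already met when the one before it is completed fails the run):
1. the toggle is held over to the yellow side (beyond 0.3 rad) for 0.7 s (value of joint hoist_toggle below -0.3 rad), for 0.7 s.
2. the toggle has sprung back to the middle (value of joint hoist_toggle between -0.08 and 0.08 rad), for 0.2 s.
3. all vases stand in dimples and all boxes are stacked square on the pad, let go ((distance between vase_1 and pocket_1 below 0.008 m or distance between vase_1 and pocket_2 below 0.008 m or distance between vase_1 and pocket_3 below 0.008 m) and angle between each of vase_1, vase_2, vase_3's own z axis and vertical below 0.15 rad and (distance between vase_2 and pocket_1 below 0.008 m or distance between vase_2 and pocket_2 below 0.008 m or distance between vase_2 and pocket_3 below 0.008 m) and (distance between vase_3 and pocket_1 below 0.008 m or distance between vase_3 and pocket_2 below 0.008 m or distance between vase_3 and pocket_3 below 0.008 m) and horizontal distance between each of box_1, box_2, box_3 and box_pad below 0.012 m and angle between the y axis of each of box_1, box_2, box_3 and the x axis of carrier, either way round below 0.15 rad and angle between each of box_1, box_2, box_3's own z axis and vertical below 0.1 rad and linear speed of each of vase_1, vase_2, vase_3, box_1, box_2, box_3 below 0.03 m/s and contact force between each of vase_1, vase_2, vase_3, box_1, box_2, box_3 and the fingers below 0.1 N), for 0.2 s.
4. the toggle is held over to the green side (beyond 0.3 rad) for 0.7 s (value of joint hoist_toggle above 0.3 rad), for 0.7 s.
At the end, for the whole second after the job is handed in: every vase stands upright (within 0.15 rad) at the floor of a dimple (within 8 mm); every box lies flat (0.1 rad) within 12 mm of the pad's centre seen from above, its length along the pad within 0.15 rad, so that they form one column; the toggle is back within 0.08 rad of the middle; all at rest (all of step 2 and (distance between vase_1 and pocket_1 below 0.008 m or distance between vase_1 and pocket_2 below 0.008 m or distance between vase_1 and pocket_3 below 0.008 m) and angle between each of vase_1, vase_2, vase_3's own z axis and vertical below 0.15 rad and (distance between vase_2 and pocket_1 below 0.008 m or distance between vase_2 and pocket_2 below 0.008 m or distance between vase_2 and pocket_3 below 0.008 m) and (distance between vase_3 and pocket_1 below 0.008 m or distance between vase_3 and pocket_2 below 0.008 m or distance between vase_3 and pocket_3 below 0.008 m) and horizontal distance between each of box_1, box_2, box_3 and box_pad below 0.012 m and angle between the y axis of each of box_1, box_2, box_3 and the x axis of carrier, either way round below 0.15 rad and angle between each of box_1, box_2, box_3's own z axis and vertical below 0.1 rad and linear speed of each of vase_1, vase_2, vase_3, box_1, box_2, box_3 below 0.03 m/s); the robot touches nothing.
It fails at once if a vase is set down or pressed on the carrier with more than 30 N (contact force between any of vase_1, vase_2, vase_3 and carrier above 30 N).
It fails at once if the bowl, cup or jar is moved by more than 3 cm (distance of any of bowl, cup, jar from where it was at the start of the episode above 0.03 m).
Of vase_1, vase_2, vase_3 only 2 to 3 are there at a start; the rules pass over those that are not, and their reading is None.
Of box_1, box_2, box_3 only 2 to 3 are there at a start; the rules pass over those that are not, and their reading is None.
At some moment in a run one of box_1, box_2, box_3 may be knocked a few centimetres aside while the robot is not near it.
It also fails if it takes over 210 s, if anything falls off the work surface, if the arm or the gripper's body presses on something with over 40 N, if the wrist force passes 120 N, or if a joint passes its speed limit or range.

## Working session

There is one attempt and no reset: what is moved stays moved. The work goes in short steps, Python scripts to look and compute and a shell command to move; the robot and the scene stay as the last step left them, time stands still between calls to the robot, and variables do not carry over. Pictures are saved under pics/ and viewed, about 12 in all and at most 16, crops included, and the job is handed in when it is done.

```bash
ls; mkdir -p pics
cat > h.py <<'E'
import numpy as np, cv2
from scipy.spatial.transform import Rotation as R
from workcell import readout, eyes, ticket
def snap(n):
    s=readout.read_state(); c=eyes.camera(n)
    if n=="wrist":
        T=np.eye(4); T[:3,:3]=R.from_quat(s["tool_rot"]).as_matrix(); T[:3,3]=s["position"]
        T=T@np.array(c["tool_from_camera"])
    else:
        T=np.eye(4); a=np.array(c["attitude"]); T[:3,:3]=a if a.shape==(3,3) else R.from_quat(a).as_matrix(); T[:3,3]=c["origin"]
    c["T"]=T; return c
def cloud(c):
    v,u=np.mgrid[:384,:512]; z=c["range_z"]
    P=np.stack([(u-c["cx"])/c["fx"]*z,(v-c["cy"])/c["fy"]*z,z],-1)
    W=P@c["T"][:3,:3].T+c["T"][:3,3]; W[z==0]=np.nan; return W
def save(c,name,crop=None,scale=1.5):
    im=c["image"][:,:,::-1]
    if crop: x0,y0,x1,y1=crop; im=im[y0:y1,x0:x1]
    cv2.imwrite("pics/"+name,cv2.resize(np.ascontiguousarray(im),None,fx=scale,fy=scale,interpolation=cv2.INTER_CUBIC))
E
python3 - <<'E'
from h import *
import pickle
print(readout.read_state())
for n in ["scene","top"]:
    c=snap(n); save(c,n+"0.png"); pickle.dump(c,open(n+".pkl","wb")); print(n,c["origin"],c["attitude"],c["fx"])
E
```

```text
pics
{'t': 0.0, 'q': array([-1.22160053,  0.33288829, -0.0647291 ,  1.4609416 ,  0.02157929,
        1.34989831, -0.0884914 ]), 'joint_vel': array([ 7.67614299e-05, -6.11437612e-04,  1.64844107e-03,  2.27961096e-03,
       -9.46366045e-04,  1.32463829e-03,  2.64102003e-04]), 'tau': array([ 8.31738653e-04, -6.25455379e+01,  4.98559582e-02, -3.91595578e+01,
        1.63378625e-02,  1.02359679e-02, -4.45629189e-05]), 'position': array([0.22690938, 0.58197625, 0.24750559]), 'tool_rot': array([ 1.84803161e-01,  9.82775291e-01, -7.11249198e-04, -1.14982988e-04]), 'contact_force': array([-0.07154927, -0.09091508, -0.5888563 ]), 'wrist_torque': array([ 0.04500538, -0.03157032,  0.03577895]), 'finger_gap': 0.9962809073730302}
scene [-0.0975558  -0.55185233  1.11952938] [ 0.85898859 -0.37117246  0.14754117 -0.32031423] 436.8438137734702
top [0.30480449 0.00894054 1.66525861] [ 0.70892134 -0.70032483  0.05824675 -0.05985797] 470.0198273072417
```

View pics/top0.png

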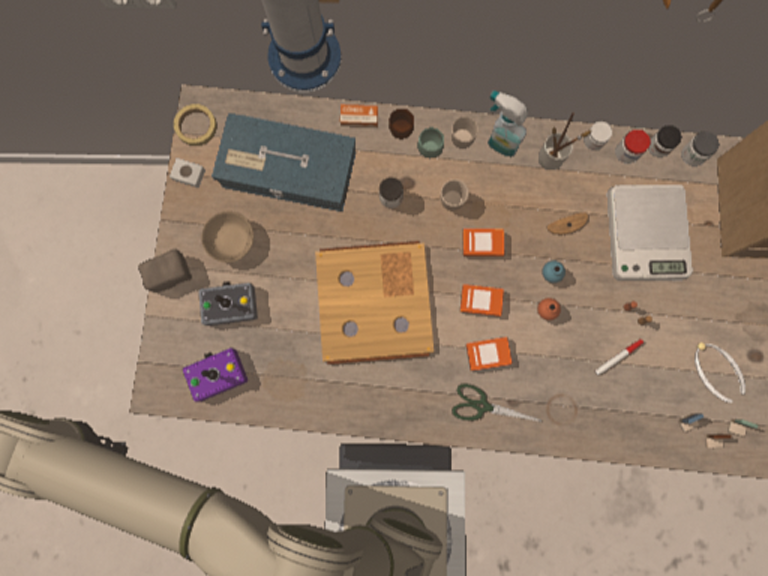

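View pics/scene0.png

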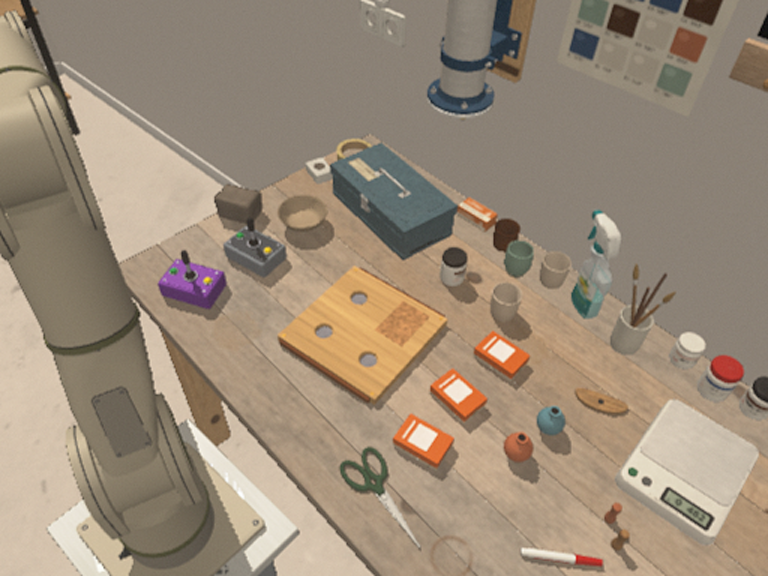

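The top view (768x576) shows the grey switch box at (228,303) and a purple one at (214,375). Only the grey one has the described colour, with its green lens at the left (207,303) and yellow at the right (245,300). There are three orange cartons at (483,242), (483,300) and (489,353); the smaller "CONES" carton at (358,114) is not one of them. There are two vases, blue (553,271) and terracotta (549,309). Dimples are at (347,278), (349,328) and (401,325), and the cork is at (397,274).

Run:
```python
from h import *
import pickle
out=[]
for n in ["top","scene"]:
    c=pickle.load(open(n+".pkl","rb")); W=cloud(c); hsv=cv2.cvtColor(c["image"],cv2.COLOR_RGB2HSV)
    print(n,"table z med",np.nanmedian(W[...,2]))
    def blobs(mask,lab,amin=25,box=False):
        k,l,st,ce=cv2.connectedComponentsWithStats(mask.astype(np.uint8))
        for i in range(1,k):
            if st[i,4]<amin: continue
            m=l==i; p=W[m]; p=p[~np.isnan(p[:,0])]
            if len(p)<10 or not(0.2<p[:,0].mean()<0.9 and abs(p[:,1].mean())<0.75): continue
            zt=np.percentile(p[:,2],90); s=''
            q=p[p[:,2]>zt-0.008]
            (cx,cy),(w,h),a=cv2.minAreaRect((q[:,:2]*1000).astype(np.float32))
            print(lab,ce[i].round(0),"n",st[i,4],"mean",p.mean(0).round(3),"ztop %.3f"%zt,"rect c(%.0f,%.0f) %.0fx%.0f a%.1f"%(cx,cy,w,h,a))
    H,S,V=hsv[...,0],hsv[...,1],hsv[...,2]
    orange=(H<13)&(S>190)&(V>150)
    orange=cv2.morphologyEx(orange.astype(np.uint8),cv2.MORPH_CLOSE,np.ones((9,9)))
    blobs(orange,"box")
    blobs((H<12)&(S>120)&(S<=200)&(V>80)&(W[...,2]>.01),"terra")
    blobs((H>92)&(H<112)&(S>70)&(W[...,2]>.01)&(W[...,2]<.075),"blue")
    blobs((H>20)&(H<32)&(S>150)&(V>140)&(W[...,2]>.03),"yellow",8)
    blobs((H>45)&(H<80)&(S>100)&(W[...,2]>.03),"green",8)
    # regions above table
    Z=W[...,2]
    blobs((Z>.028)&(Z<.2),"tall",60)
    blobs((Z>.012)&(Z<.027),"board",2000)
```

```text
top table z med 0.0009917763638840338
box [322. 161.] n 278 mean [ 0.679 -0.203  0.031] ztop 0.036 rect c(680,-203) 60x94 a0.8
box [321. 200.] n 284 mean [ 0.54  -0.198  0.031] ztop 0.036 rect c(541,-198) 93x60 a83.4
box [326. 236.] n 288 mean [ 0.416 -0.215  0.031] ztop 0.037 rect c(417,-213) 59x93 a9.1
terra [322. 152.] n 30 mean [ 0.712 -0.202  0.03 ] ztop 0.035 rect c(710,-203) 9x93 a1.1
terra [314. 161.] n 41 mean [ 0.68  -0.174  0.031] ztop 0.035 rect c(682,-174) 49x17 a6.0
terra [325. 158.] n 27 mean [ 0.692 -0.214  0.031] ztop 0.036 rect c(691,-214) 63x32 a37.3
terra [319. 198.] n 100 mean [ 0.549 -0.193  0.03 ] ztop 0.036 rect c(545,-204) 83x59 a82.6
terra [366. 206.] n 162 mean [ 0.52  -0.35   0.051] ztop 0.067 rect c(521,-353) 22x26 a84.4
terra [420. 203.] n 30 mean [ 0.531 -0.543  0.04 ] ztop 0.057 rect c(533,-545) 11x14 a40.6
terra [322. 234.] n 141 mean [ 0.421 -0.2    0.03 ] ztop 0.035 rect c(419,-213) 62x97 a10.9
terra [423. 230.] n 33 mean [ 0.441 -0.556  0.016] ztop 0.022 rect c(440,-555) 12x44 a26.6
terra [335. 234.] n 36 mean [ 0.422 -0.247  0.032] ztop 0.037 rect
[... 3834 characters left out ...]
 [ 0.79  -0.132  0.049] ztop 0.064 rect c(789,-132) 68x64 a21.9
tall [334. 235.] n 259 mean [ 0.68  -0.204  0.03 ] ztop 0.032 rect c(680,-206) 95x64 a89.0
tall [306. 261.] n 322 mean [ 0.542 -0.201  0.03 ] ztop 0.032 rect c(541,-200) 96x66 a84.3
tall [461. 311.] n 4653 mean [ 0.707 -0.605  0.035] ztop 0.039 rect c(712,-602) 225x177 a2.2
tall [368. 280.] n 268 mean [ 0.603 -0.371  0.047] ztop 0.064 rect c(612,-368) 19x23 a86.9
tall [282. 293.] n 364 mean [ 0.415 -0.217  0.03 ] ztop 0.032 rect c(416,-216) 66x95 a10.3
tall [346. 298.] n 289 mean [ 0.514 -0.358  0.048] ztop 0.064 rect c(523,-355) 23x20 a25.1
board [242. 221.] n 5242 mean [0.529 0.047 0.018] ztop 0.021 rect c(535,54) 280x262 a5.4
```

Run:
```python
from h import *
import pickle
c=pickle.load(open("top.pkl","rb"))
a=cv2.resize(c["image"][150:280,110:300],None,fx=4,fy=4,interpolation=cv2.INTER_CUBIC)
cv2.imwrite("pics/crop1.png",a[:,:,::-1])
```

```text
(no output)
```

View pics/crop1.png

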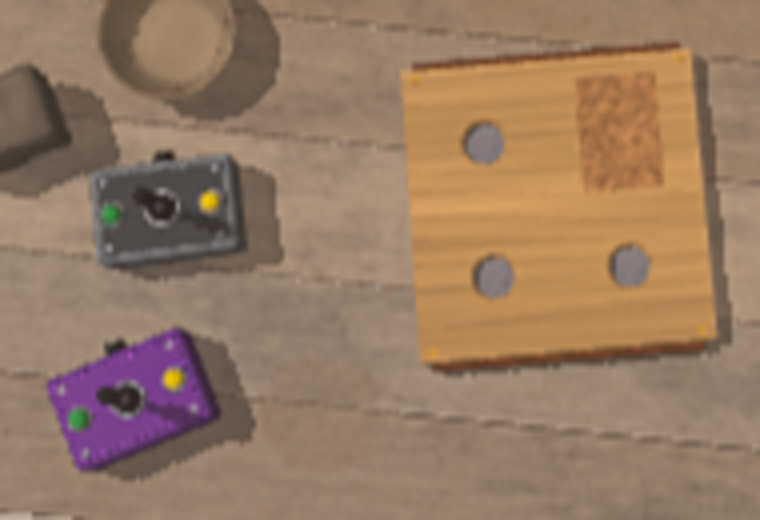

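The crop shows the grey box with its green lens at (111,213), yellow at (209,200) and toggle at (160,207). The carrier has its cork at the upper right (620,130) and three empty dimples. Next I'll get the toggle tip, and write a helper that gives moves in tool axes.

```bash
cat >> h.py <<'E'
def go(x,y,z,jaw=None):
    "shift in the tool axes (before turn, after turn) and turn about tool z to bring TCP to xyz, jaw axis at angle jaw deg"
    s=readout.read_state(); M=R.from_quat(s["tool_rot"]).as_matrix(); d=np.array([x,y,z])-s["position"]
    cur=np.degrees(np.arctan2(M[1,1],M[0,1])); tilt=np.degrees(np.arccos(-M[2,2]))
    print("t %.1f"%s["t"],"pos",s["position"].round(4),"jaw %.1f tilt %.2f"%(cur,tilt),"q1 %.2f q7 %.2f"%(s["q"][0],s["q"][6]),"F",s["contact_force"].round(1),"gap %.3f"%s["finger_gap"])
    print(" shift before turn mm",(M.T@d*1000).round(1))
    if jaw is not None:
        w=-((jaw-cur+90)%180-90)
        print(" turn z %.1f (or %.1f)"%(w,w-180*np.sign(w)),"shift after turn mm",((M@R.from_euler('z',w,degrees=True).as_matrix()).T@d*1000).round(1), "(neg xy for other turn)")
E
python3 - <<'E'
from h import *
import pickle
for n in ["top","scene"]:
    c=pickle.load(open(n+".pkl","rb")); W=cloud(c); p=W[(abs(W[...,0]-.525)<.07)&(abs(W[...,1]-.397)<.08)&(W[...,2]>.075)&(W[...,2]<.14)]
    for lo in (.075,.095,.11,.118): q=p[(p[:,2]>lo)]; print(n,lo,len(q),q.mean(0).round(4) if len(q) else '')
    cc=np.array([.5365,.055]); 
go(.525,.397,.17,98.5)
print(np.array(eyes.camera("wrist")["tool_from_camera"]).round(3))
E
```

```text
top 0.075 27 [0.5249 0.3957 0.1144]
top 0.095 25 [0.525  0.3958 0.1172]
top 0.11 18 [0.5258 0.3968 0.1222]
top 0.118 16 [0.5265 0.3968 0.123 ]
scene 0.075 45 [0.5224 0.3928 0.1038]
scene 0.095 32 [0.5219 0.3926 0.1114]
scene 0.11 17 [0.522  0.393  0.1184]
scene 0.118 8 [0.5227 0.3935 0.1222]
t 0.1 pos [0.2269 0.582  0.2476] jaw 68.7 tilt 0.07 q1 -1.22 q7 -0.09 F [ 0.4 -0.4  0. ] gap 1.002
 shift before turn mm [-344.9  -64.    77.7]
 turn z -29.8 (or 150.2) shift after turn mm [-267.5 -227.    77.7] (neg xy for other turn)
[[ 0.    -0.959 -0.282  0.072]
 [ 1.     0.    -0.     0.001]
 [ 0.    -0.282  0.959 -0.126]
 [ 0.     0.     0.     1.   ]]
```

```bash
python3 -m jog '[[47,[-0.0345,-0.0064,0],[0,0,0]],[47,[-0.0345,-0.0064,0],[0,0,0]],[47,[-0.0345,-0.0064,0],[0,0,0]],[47,[-0.0345,-0.0064,0],[0,0,0]],[47,[-0.0345,-0.0064,0],[0,0,0]],[47,[-0.0345,-0.0064,0],[0,0,0]],[47,[-0.0345,-0.0064,0],[0,0,0]],[47,[-0.0345,-0.0064,0],[0,0,0]],[47,[-0.0345,-0.0064,0],[0,0,0]],[47,[-0.0345,-0.0064,0],[0,0,0]],[47,[0,0,0.02],[0,0,-7.45]],[47,[0,0,0.02],[0,0,-7.45]],[47,[0,0,0.02],[0,0,-7.45]],[47,[0,0,0.017],[0,0,-7.45]],[47,[0,0,0],[0,0,0]],[47,[0,0,0],[0,0,0]],[47,[0,0,0],[0,0,0]]]' 30
python3 - <<'E'
from h import *
go(.525,.396,.115,98.5)
c=snap("wrist"); save(c,"w1.png")
E
```

```text
t: 1.85
position: [0.5257, 0.3977, 0.1726]
tool_rot: [-0.073, 0.997, 0.001, 0.001]
contact_force: [0.3, 0.1, -0.2]
finger_gap: 0.473
t 1.9 pos [0.5257 0.3977 0.1726] jaw 98.3 tilt 0.10 q1 -0.73 q7 1.01 F [ 0.3  0.1 -0.2] gap 0.473
 shift before turn mm [ 1.  -1.6 57.6]
 turn z -0.2 (or 179.8) shift after turn mm [ 1.  -1.6 57.6] (neg xy for other turn)
```

View pics/w1.png

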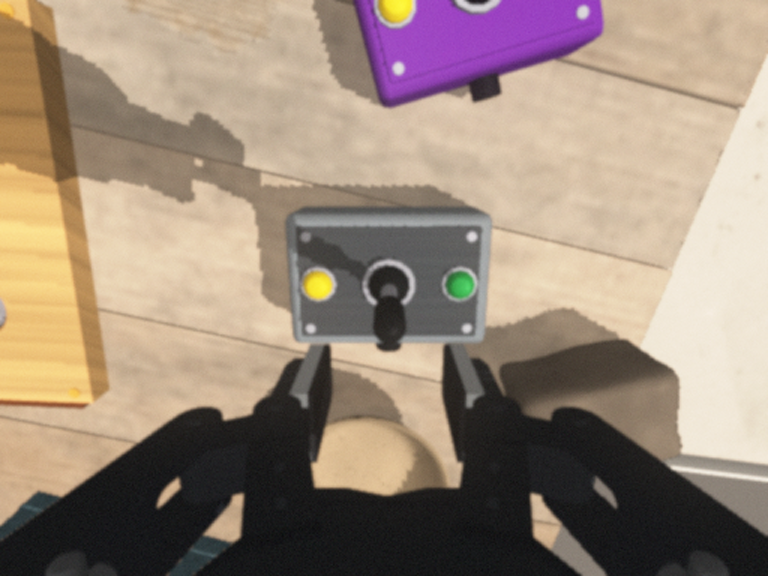

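The wrist picture shows the toggle (388,330) midway between the pads (328 and 445), with yellow at (318,285) towards -y of the tool and green at (460,285) towards +y. I'll straddle it and push to yellow.

```bash
python3 -m jog '[[47,[0.0005,-0.001,0.02],[0,0,0]],[47,[0.0005,0,0.02],[0,0,0]],[47,[0,0,0.0176],[0,0,0]],[47,[0,0,0],[0,0,0]],[47,[0,-0.007,0],[0,0,0]],[47,[0,-0.007,0],[0,0,0]],[47,[0,-0.007,0],[0,0,0]],[47,[0,-0.007,0],[0,0,0]],[47,[0,-0.007,0],[0,0,0]],[47,[0,0,0],[0,0,0]],[47,[0,0,0],[0,0,0]]]'
python3 - <<'E'
from h import *
go(.525,.396,.115,98.5)
c=snap("wrist"); W=cloud(c); save(c,"w2.png",(150,100,400,330),2.4)
c=snap("scene"); W=cloud(c)
p=W[(abs(W[...,0]-.525)<.07)&(abs(W[...,1]-.397)<.08)&(W[...,2]>.06)&(W[...,2]<.14)]
E
```

```text
t: 3.0
position: [0.5297, 0.3619, 0.1143]
tool_rot: [-0.074, 0.997, 0.0, 0.0]
contact_force: [-1.2, 3.8, 3.3]
finger_gap: 0.469
t 3.0 pos [0.5297 0.3619 0.1143] jaw 98.5 tilt 0.06 q1 -0.69 q7 1.06 F [-1.2  3.8  3.3] gap 0.469
 shift before turn mm [-0.4 34.4 -0.7]
 turn z -0.0 (or 180.0) shift after turn mm [-0.4 34.4 -0.7] (neg xy for other turn)
```

View pics/w2.png

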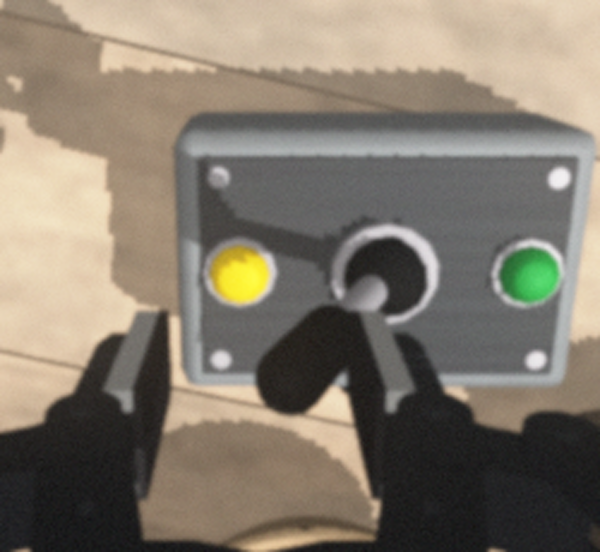

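The toggle leans clearly to yellow. The reaction is about 4–5 N over a lever arm of about 50 mm, which means roughly 0.4 rad. I'll hold it and then return.

```bash
python3 -m jog '[[47,[0,0,0],[0,0,0]],[47,[0,0,0],[0,0,0]],[47,[0,0,0],[0,0,0]],[47,[0,0,0],[0,0,0]],[47,[0,0,0],[0,0,0]],[47,[0,0,0],[0,0,0]],[47,[0,0,0],[0,0,0]],[47,[0,0,0],[0,0,0]],[47,[0,0,0],[0,0,0]],[47,[0,0.007,0],[0,0,0]],[47,[0,0.007,0],[0,0,0]],[47,[0,0.007,0],[0,0,0]],[47,[0,0.007,0],[0,0,0]],[47,[0,0.007,0],[0,0,0]],[47,[0,0,0],[0,0,0]],[47,[0,0,0],[0,0,0]],[47,[0,0,0],[0,0,0]]]'; python3 -m jog '[[47,[0,0,-0.03],[0,0,0]],[47,[0,0,-0.04],[0,0,0]],[60,[0,0,-0.045],[0,0,0]],[80,[0,0,-0.045],[0,0,0]],[100,[0,0,0],[0,0,0]]]'
python3 - <<'E'
from h import *
go(.61,-.05,.27,0.8)
c=snap("scene"); W=cloud(c)
p=W[(abs(W[...,0]-.525)<.07)&(abs(W[...,1]-.397)<.08)&(W[...,2]>.11)&(W[...,2]<.14)]; print(p.mean(0),len(p))
E
```

```text
t: 4.8
position: [0.5246, 0.3957, 0.1136]
tool_rot: [-0.074, 0.997, -0.0, 0.0]
contact_force: [0.8, 0.0, 0.4]
finger_gap: 0.469
t: 5.3
position: [0.5265, 0.3971, 0.2815]
tool_rot: [-0.074, 0.997, 0.003, 0.005]
contact_force: [0.5, 1.1, 0.3]
finger_gap: 0.917
t 5.3 pos [0.5265 0.3971 0.2815] jaw 98.4 tilt 0.64 q1 -0.74 q7 1.01 F [0.5 1.1 0.3] gap 0.917
 shift before turn mm [ -16.8 -454.6    9. ]
 turn z -82.4 (or 97.6) shift after turn mm [448.3 -77.2   9. ] (neg xy for other turn)
[0.52152401 0.39293809 0.11766533] 18
```

Step 1 and the recentring look fine: the force is zero and the tip is back at (0.522,0.393), its first reading. Now I'll move to a vantage point near the first box and re-measure the carrier and boxes from close by.

```bash
python3 -m jog '[[100,[0,-0.045,0],[0,0,8]],[100,[0.006,-0.044,0],[0,0,8]],[100,[0.012,-0.043,0],[0,0,8]],[100,[0.018,-0.041,0],[0,0,8]],[100,[0.024,-0.038,0],[0,0,8]],[100,[0.029,-0.034,0],[0,0,8]],[100,[0.034,-0.029,0],[0,0,8]],[100,[0.038,-0.024,0],[0,0,8]],[100,[0.041,-0.018,0],[0,0,8]],[100,[0.043,-0.012,0],[0,0,8]],[100,[0.045,-0.006,0],[0,0,8]],[100,[0.045,0,0],[0,0,8]],[100,[0,0,0],[0,0,0]],[100,[0,0,0],[0,0,0]]]'
python3 - <<'E'
from h import *
go(.62,-.12,.27,0.8)
E
```

```text
t: 6.75
position: [0.2195, 0.3378, 0.2727]
tool_rot: [0.68, 0.733, -0.001, 0.0]
contact_force: [0.5, -0.1, 0.1]
finger_gap: 0.996
t 6.8 pos [0.2195 0.3378 0.2727] jaw 4.3 tilt 0.12 q1 -0.77 q7 -0.98 F [ 0.5 -0.1  0.1] gap 0.996
 shift before turn mm [-486.3  365.3    3.2]
 turn z 3.5 (or -176.5) shift after turn mm [-463.3  394.1    3.2] (neg xy for other turn)
```

I used the wrong sign for the turn option. The arm stayed in free space, so I'll correct and go on.

```bash
python3 -m jog '[[100,[-0.0374,0.0281,0],[0,0,0]],[100,[-0.0374,0.0281,0],[0,0,0]],[100,[-0.0374,0.0281,0],[0,0,0]],[100,[-0.0374,0.0281,0],[0,0,0]],[100,[-0.0374,0.0281,0],[0,0,0]],[100,[-0.0374,0.0281,0],[0,0,0]],[100,[-0.0374,0.0281,0],[0,0,0]],[100,[-0.0374,0.0281,0],[0,0,0]],[100,[-0.0374,0.0281,0],[0,0,0]],[100,[-0.0374,0.0281,0],[0,0,0]],[100,[-0.0374,0.0281,0],[0,0,0]],[100,[-0.0374,0.0281,0],[0,0,0]],[100,[-0.0374,0.0281,0],[0,0,0]],[100,[0,0,0],[0,0,3.5]],[100,[0,0,0],[0,0,0]],[100,[0,0,0],[0,0,0]],[100,[0,0,0],[0,0,0]]]'
cat >> h.py <<'E'
def boxes(c,zlo=.02):
    W=cloud(c); hsv=cv2.cvtColor(c["image"],cv2.COLOR_RGB2HSV); H,S,V=hsv[...,0],hsv[...,1],hsv[...,2]
    m=((H<14)&(S>150)&(V>110)).astype(np.uint8); n=max(5,int(.03*c["fx"]/np.nanmedian(c["range_z"])))|1
    m=cv2.morphologyEx(m,cv2.MORPH_CLOSE,np.ones((n,n)))
    k,l,st,ce=cv2.connectedComponentsWithStats(m)
    for i in range(1,k):
        if st[i,4]<200: continue
        p=W[l==i]; p=p[~np.isnan(p[:,0])]
        if len(p)<50: continue
        zt=np.percentile(p[:,2],85); q=p[(abs(p[:,2]-zt)<.006)]
        if zt<zlo or zt>.15 or len(q)<20: continue
        (cx,cy),(w,h),a=cv2.minAreaRect((q[:,:2]*1000).astype(np.float32))
        if w>h: L,a2=w,a
        else: L,a2=h,a+90
        if 75<L<112: print("box c(%.1f,%.1f) ztop %.1f  %.0fx%.0f length dir %.1f jaw dir %.1f"%(cx,cy,zt*1000,w,h,a2,a2-90), ce[i].round())
E
python3 - <<'E'
from h import *
go(.62,-.12,.27,0.8)
import pickle
c=snap("wrist"); save(c,"w3.png"); pickle.dump(c,open("w3.pkl","wb")); boxes(c)
W=cloud(c); m=(abs(W[...,2]-.02)<.006)&(W[...,1]>-.12); print(m.sum(), np.nanmean(W[m],0))
for n in ("top","scene"): print(n); boxes(snap(n))
E
```

```text
t: 8.45
position: [0.6188, -0.1198, 0.2743]
tool_rot: [0.702, 0.712, 0.0, -0.0]
contact_force: [0.4, -0.0, -0.7]
finger_gap: 0.995
t 8.4 pos [ 0.6188 -0.1198  0.2743] jaw 0.8 tilt 0.06 q1 -0.20 q7 0.23 F [ 0.4 -0.  -0.7] gap 0.995
 shift before turn mm [-0.2  1.2  4.3]
 turn z 0.0 (or -180.0) shift after turn mm [-0.2  1.2  4.3] (neg xy for other turn)
box c(544.1,-195.9) ztop 30.9  96x63 length dir 84.2 jaw dir -5.8 [203. 215.]
box c(683.3,-201.0) ztop 31.0  64x97 length dir 90.6 jaw dir 0.6 [302. 220.]
box c(419.1,-211.7) ztop 30.8  65x97 length dir 99.8 jaw dir 9.8 [116. 224.]
28179 [0.5496391  0.00332668 0.02001835]
top
box c(418.0,-219.1) ztop 34.3  61x83 length dir 98.9 jaw dir 8.9 [331. 236.]
scene
box c(682.6,-204.6) ztop 30.2  66x96 length dir 90.4 jaw dir 0.4 [334. 236.]
box c(542.1,-199.3) ztop 30.4  98x66 length dir 84.2 jaw dir -5.8 [305. 263.]
box c(416.3,-215.8) ztop 30.3  66x96 length dir 99.5 jaw dir 9.5 [282. 294.]
```

View pics/w3.png

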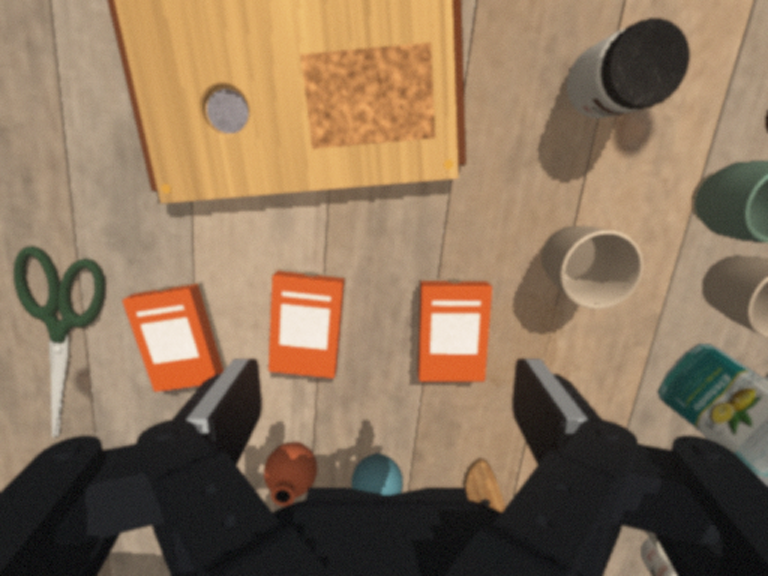

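The view shows the three boxes at (170,335), (305,325) and (455,332), the cork with corners (302,54), (432,43), (437,137) and (312,148), one dimple at (227,110), and vases at (290,470) and (378,478).

Run:
```python
from h import *
import pickle
c=pickle.load(open("w3.pkl","rb")); W=cloud(c)
def px(u,v,z):
    r=c["T"][:3,:3]@np.array([(u-c["cx"])/c["fx"],(v-c["cy"])/c["fy"],1]); o=c["T"][:3,3]; return o+r*(z-o[2])/r[2]
C=np.array([px(u/1.5,v/1.5,.02) for u,v in [(302,54),(432,43),(437,137),(312,148)]]); print(C.round(4)); 
print("pad",C.mean(0).round(4),"depth z",[W[int(v/1.5),int(u/1.5),2].round(4) for u,v in [(370,95),(340,120)]])
for a,b in [(0,1),(1,2),(2,3),(3,0)]: d=C[b]-C[a]; print(np.linalg.norm(d).round(3),np.degrees(np.arctan2(d[1],d[0])).round(1))
print("dimple",px(227/1.5,110/1.5,.013).round(4),"z",W[73,151,2], "rim est",px(227/1.5,108/1.5,.02).round(4))
# pad centre from fitted board in top & scene
for n in("top","scene"):
    k=pickle.load(open(n+".pkl","rb")); V=cloud(k); m=(abs(V[...,2]-np.nanmedian(V[190:205,235:255,2] if n=="top" else V[215:225,235:250,2]))<.007)&(abs(V[...,0]-.535)<.18)&(abs(V[...,1]-.055)<.17)
    m=cv2.morphologyEx(m.astype(np.uint8),cv2.MORPH_OPEN,np.ones((3,3)))>0
    (x,y),(w,h),a=cv2.minAreaRect((V[m][:,:2]*1000).astype(np.float32)); print(n,x,y,w,h,a)
    th=np.radians(a if a<45 else a-90); 
    for s in [(60,-60),(60,60),(-60,60),(-60,-60)]: print(s,np.round([x+s[0]*np.cos(th)-s[1]*np.sin(th),y+s[0]*np.sin(th)+s[1]*np.cos(th)],1))
go(.6825,-.2025,.10,0.6)
```

```text
[[ 0.55    0.0343  0.02  ]
 [ 0.6533  0.0437  0.02  ]
 [ 0.6606 -0.0266  0.02  ]
 [ 0.5555 -0.0369  0.02  ]]
pad [0.6048 0.0036 0.02  ] depth z [np.float64(0.0191), np.float64(0.0211)]
0.104 5.2
0.071 -84.1
0.106 -174.4
0.071 94.4
dimple [ 0.4841 -0.0073  0.013 ] z 0.011567239997238687 rim est [ 0.4866 -0.0065  0.02  ]
top 537.9830322265625 55.635093688964844 275.69598388671875 260.2854919433594 5.418820858001709
(60, -60) [603.4   1.6]
(60, 60) [592. 121.]
(-60, 60) [472.6 109.7]
(-60, -60) [483.9  -9.8]
scene 536.4451904296875 54.894859313964844 278.52728271484375 263.86285400390625 5.437719345092773
(60, -60) [601.9   0.9]
(60, 60) [590.5 120.3]
(-60, 60) [471.  108.9]
(-60, -60) [482.4 -10.5]
t 8.6 pos [ 0.6191 -0.1198  0.2744] jaw 0.8 tilt 0.06 q1 -0.20 q7 0.23 F [ 0.6  0.3 -0.3] gap 1.001
 shift before turn mm [-83.7  62.1 174.4]
 turn z 0.2 (or -179.8) shift after turn mm [-83.5  62.4 174.4] (neg xy for other turn)
```

```bash
python3 -m jog '[[100,[-0.021,0.0155,0.02],[0,0,0]],[100,[-0.021,0.0155,0.02],[0,0,0]],[100,[-0.021,0.0155,0.03],[0,0,0]],[100,[-0.0207,0.0158,0.03],[0,0,0.2]],[100,[0,0,0.04],[0,0,0]],[100,[0,0,0.04],[0,0,0]],[100,[0,0,0.03],[0,0,0]],[100,[0,0,0.022],[0,0,0]],[100,[0,0,0.012],[0,0,0]],[100,[0,0,0.008],[0,0,0]],[100,[0,0,0],[0,0,0]],[0,[0,0,0],[0,0,0]],[0,[0,0,0],[0,0,0]],[0,[0,0,0],[0,0,0]],[0,[0,0,0],[0,0,0]],[0,[0,0,0],[0,0,0]]]' 30
python3 - <<'E'
from h import *
go(.603,.002,.1,95.2)
E
```

```text
t: 10.2
position: [0.6836, -0.2036, 0.0236]
tool_rot: [0.704, 0.71, 0.001, 0.001]
contact_force: [-1.4, 0.7, 6.6]
finger_gap: 0.743
t 10.2 pos [ 0.6836 -0.2036  0.0236] jaw 0.5 tilt 0.15 q1 -0.03 q7 0.42 F [-1.4  0.7  6.6] gap 0.743
 shift before turn mm [206.2 -78.7 -76.7]
 turn z 85.3 (or -94.7) shift after turn mm [ -61.4 -212.   -76.7] (neg xy for other turn)
```

```bash
python3 -m jog '[[0,[0,0,-0.02],[0,0,0]],[0,[0,0,-0.04],[0,0,0]],[0,[0,0,-0.04],[0,0,0]],[0,[0.0344,-0.0131,0],[0,0,0]],[0,[0.0344,-0.0131,0],[0,0,0]],[0,[0.0344,-0.0131,0],[0,0,0]],[0,[0.0344,-0.0131,0],[0,0,0]],[0,[0.0344,-0.0131,0],[0,0,0]],[0,[0.0342,-0.0132,0],[0,0,0]],[0,[0,0,0],[0,0,8.53]],[0,[0,0,0],[0,0,8.53]],[0,[0,0,0],[0,0,8.53]],[0,[0,0,0],[0,0,8.53]],[0,[0,0,0],[0,0,8.53]],[0,[0,0,0],[0,0,8.53]],[0,[0,0,0],[0,0,8.53]],[0,[0,0,0],[0,0,8.53]],[0,[0,0,0],[0,0,8.53]],[0,[0,0,0],[0,0,8.53]]]'
python3 - <<'E'
from h import *
go(.603,.002,.0445,95.2)
c=snap("wrist"); save(c,"w4.png"); boxes(c)
E
```

```text
t: 12.1
position: [0.6023, 0.0023, 0.1222]
tool_rot: [0.999, 0.042, 0.0, -0.0]
contact_force: [0.4, 0.7, -0.9]
finger_gap: 0.735
t 12.1 pos [0.6023 0.0023 0.1222] jaw -85.2 tilt 0.04 q1 -0.60 q7 -1.34 F [ 0.4  0.7 -0.9] gap 0.735
 shift before turn mm [ 0.7  0.4 77.7]
 turn z -0.4 (or 179.6) shift after turn mm [ 0.7  0.4 77.7] (neg xy for other turn)
box c(607.2,4.5) ztop 129.2  90x65 length dir 5.0 jaw dir -85.0 [252. 201.]
box c(544.0,-193.5) ztop 30.8  92x65 length dir 84.2 jaw dir -5.8 [475. 277.]
```

View pics/w4.png

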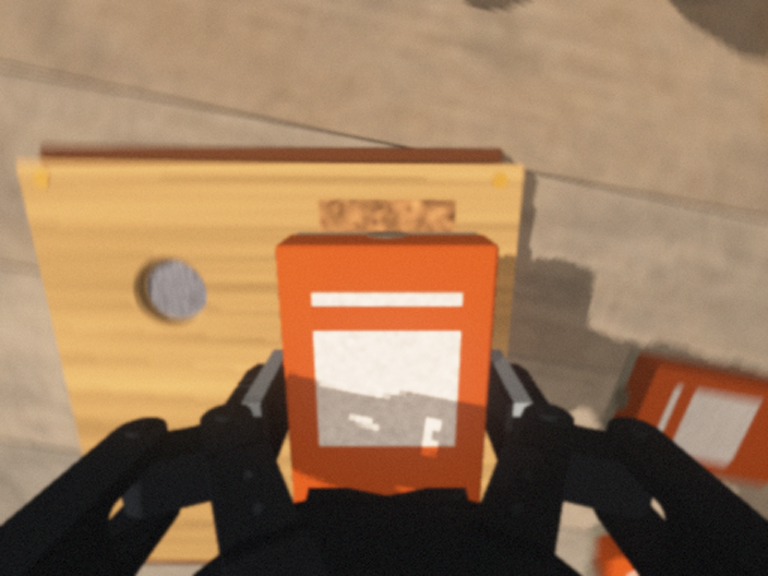

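The gripped box (centre 387) sits squarely over the cork (centre 388). Lowering and releasing it.

```bash
python3 -m jog '[[0,[0.0005,0,0.03],[0,0,0]],[0,[0,0,0.025],[0,0,0]],[0,[0,0,0.012],[0,0,0]],[0,[0,0,0.006],[0,0,0]],[0,[0,0,0.004],[0,0,0]],[0,[0,0,0.0015],[0,0,0]],[0,[0,0,0],[0,0,0]],[0,[0,0,0],[0,0,0]],[100,[0,0,0],[0,0,0]],[100,[0,0,0],[0,0,0]],[100,[0,0,0],[0,0,0]],[100,[0,0,0],[0,0,0]],[100,[0,0,-0.02],[0,0,0]],[100,[0,0,-0.045],[0,0,0]],[100,[0,0,-0.05],[0,0,0]],[100,[0,0,-0.05],[0,0,0]],[100,[0,0,-0.02],[0,0,0]],[100,[0,0,0],[0,0,0]]]'
python3 - <<'E'
from h import *
go(.5425,-.1985,.2,-5.8)
boxes(snap("wrist")); print("scene"); boxes(snap("scene"))
E
```

```text
t: 13.95
position: [0.6044, 0.002, 0.2322]
tool_rot: [0.999, 0.045, 0.003, -0.001]
contact_force: [1.0, 0.1, 0.3]
finger_gap: 1.002
t 13.9 pos [0.6044 0.002  0.2322] jaw -84.8 tilt 0.37 q1 -0.63 q7 -1.38 F [1.  0.1 0.3] gap 1.002
 shift before turn mm [-79.8 194.2  31.6]
 turn z -79.0 (or 101.0) shift after turn mm [-205.8  -41.5   31.6] (neg xy for other turn)
box c(604.9,3.8) ztop 50.6  96x64 length dir 5.1 jaw dir -84.9 [248. 150.]
box c(544.4,-195.3) ztop 30.8  96x64 length dir 84.1 jaw dir -5.9 [410. 230.]
scene
box c(995.0,98.5) ztop 33.8  92x49 length dir 89.5 jaw dir -0.5 [319. 142.]
box c(603.3,-0.6) ztop 49.8  98x66 length dir 5.6 jaw dir -84.4 [269. 211.]
box c(541.9,-199.4) ztop 30.2  97x67 length dir 84.7 jaw dir -5.3 [305. 263.]
box c(417.0,-215.6) ztop 30.1  65x97 length dir 98.8 jaw dir 8.8 [282. 294.]
```

```bash
python3 -m jog '[[100,[-0.016,0.0388,0],[0,0,0]],[100,[-0.016,0.0388,0],[0,0,0]],[100,[-0.016,0.0388,0],[0,0,0]],[100,[-0.016,0.0388,0],[0,0,0]],[100,[-0.0158,0.0386,0],[0,0,0]],[100,[0,0,0],[0,0,-7.9]],[100,[0,0,0],[0,0,-7.9]],[100,[0,0,0],[0,0,-7.9]],[100,[0,0,0],[0,0,-7.9]],[100,[0,0,0],[0,0,-7.9]],[100,[0,0,0.01],[0,0,-7.9]],[100,[0,0,0.02],[0,0,-7.9]],[100,[0,0,0.02],[0,0,-7.9]],[100,[0,0,0.02],[0,0,-7.9]],[100,[0,0,0.02],[0,0,-7.9]],[100,[0,0,0],[0,0,0]],[100,[0,0,0],[0,0,0]]]'
python3 - <<'E'
from h import *
go(.543,-.1985,.0245,-5.8)
boxes(snap("wrist"))
E
```

```text
t: 15.75
position: [0.5401, -0.1979, 0.1377]
tool_rot: [0.744, 0.669, -0.001, -0.001]
contact_force: [-0.1, -0.7, 0.1]
finger_gap: 1.001
t 15.8 pos [ 0.5401 -0.1979  0.1377] jaw -6.1 tilt 0.10 q1 -0.19 q7 0.32 F [-0.1 -0.7  0.1] gap 1.001
 shift before turn mm [ -0.3   3.1 113.2]
 turn z -0.3 (or 179.7) shift after turn mm [ -0.3   3.1 113.2] (neg xy for other turn)
box c(544.0,-196.2) ztop 30.8  96x64 length dir 84.0 jaw dir -6.0 [262. 188.]
box c(419.0,-211.1) ztop 30.9  64x95 length dir 99.8 jaw dir 9.8 [124. 213.]
```

```bash
python3 -m jog '[[100,[0,0.003,0.03],[0,0,0]],[100,[0,0,0.035],[0,0,0]],[100,[0,0,0.025],[0,0,0]],[100,[0,0,0.015],[0,0,0]],[100,[0,0,0.008],[0,0,0]],[100,[0,0,0],[0,0,0]],[0,[0,0,0],[0,0,0]],[0,[0,0,0],[0,0,0]],[0,[0,0,0],[0,0,0]],[0,[0,0,0],[0,0,0]],[0,[0,0,0],[0,0,0]]]' 30
python3 - <<'E'
from h import *
go(.604,.002,.1,95.2)
E
```

```text
t: 16.9
position: [0.5447, -0.1985, 0.0269]
tool_rot: [0.742, 0.67, 0.001, 0.001]
contact_force: [-2.1, 1.6, 7.5]
finger_gap: 0.741
t 16.9 pos [ 0.5447 -0.1985  0.0269] jaw -5.9 tilt 0.14 q1 -0.14 q7 0.40 F [-2.1  1.6  7.5] gap 0.741
 shift before turn mm [205.5  38.7 -73. ]
 turn z 78.9 (or -101.1) shift after turn mm [  77.4 -194.3  -73. ] (neg xy for other turn)
```

```bash
python3 -m jog '[[0,[0,0,-0.02],[0,0,0]],[0,[0,0,-0.04],[0,0,0]],[0,[0,0,-0.05],[0,0,0]],[0,[0.0343,0.0065,0],[0,0,0]],[0,[0.0343,0.0065,0],[0,0,0]],[0,[0.0343,0.0065,0],[0,0,0]],[0,[0.0343,0.0065,0],[0,0,0]],[0,[0.0343,0.0065,0],[0,0,0]],[0,[0.034,0.0062,0],[0,0,0]],[0,[0,0,0],[0,0,8]],[0,[0,0,0],[0,0,8]],[0,[0,0,0],[0,0,8]],[0,[0,0,0],[0,0,8]],[0,[0,0,0],[0,0,8]],[0,[0,0,0],[0,0,8]],[0,[0,0,0],[0,0,8]],[0,[0,0,0],[0,0,8]],[0,[0,0,0],[0,0,8]],[0,[0,0,0],[0,0,6.9]],[0,[0,0,0],[0,0,0]]]'
python3 - <<'E'
from h import *
go(.6035,.002,.0775,95.2)
boxes(snap("wrist"))
E
```

```text
t: 18.9
position: [0.6032, 0.0025, 0.1357]
tool_rot: [0.999, 0.045, 0.0, -0.0]
contact_force: [-0.7, 0.4, -0.9]
finger_gap: 0.739
t 18.9 pos [0.6032 0.0025 0.1357] jaw -84.8 tilt 0.03 q1 -0.65 q7 -1.31 F [-0.7  0.4 -0.9] gap 0.739
 shift before turn mm [ 0.3  0.5 58.2]
 turn z -0.0 (or 180.0) shift after turn mm [ 0.3  0.5 58.2] (neg xy for other turn)
box c(606.6,4.2) ztop 139.3  92x66 length dir 5.2 jaw dir -84.8 [250. 201.]
```

```bash
python3 -m jog '[[0,[0,0.0005,0.02],[0,0,0]],[0,[0,0,0.02],[0,0,0]],[0,[0,0,0.01],[0,0,0]],[0,[0,0,0.005],[0,0,0]],[0,[0,0,0.0035],[0,0,0]],[0,[0,0,0],[0,0,0]],[0,[0,0,0],[0,0,0]],[100,[0,0,0],[0,0,0]],[100,[0,0,0],[0,0,0]],[100,[0,0,0],[0,0,0]],[100,[0,0,0],[0,0,0]],[100,[0,0,-0.02],[0,0,0]],[100,[0,0,-0.045],[0,0,0]],[100,[0,0,-0.05],[0,0,0]],[100,[0,0,-0.04],[0,0,0]],[100,[0,0,0],[0,0,0]]]'
python3 - <<'E'
from h import *
go(.418,-.2135,.2,9.6)
boxes(snap("wrist")); print("scene"); boxes(snap("scene"))
E
```

```text
t: 20.55
position: [0.6056, 0.0012, 0.2378]
tool_rot: [0.999, 0.046, 0.005, -0.001]
contact_force: [1.0, -0.7, -0.7]
finger_gap: 0.999
t 20.6 pos [0.6056 0.0012 0.2378] jaw -84.8 tilt 0.52 q1 -0.69 q7 -1.36 F [ 1.  -0.7 -0.7] gap 0.999
 shift before turn mm [-206.8  196.7   35.8]
 turn z 85.6 (or -94.4) shift after turn mm [180.4 221.2  35.8] (neg xy for other turn)
box c(604.4,3.2) ztop 80.5  96x64 length dir 5.3 jaw dir -84.7 [249. 156.]
scene
box c(995.4,98.1) ztop 33.8  93x51 length dir 87.7 jaw dir -2.3 [319. 142.]
box c(603.2,-0.4) ztop 79.3  100x66 length dir 6.4 jaw dir -83.6 [268. 208.]
box c(417.3,-215.0) ztop 30.3  65x96 length dir 100.3 jaw dir 10.3 [282. 294.]
```

```bash
python3 -m jog '[[100,[-0.0295,0.0281,0],[0,0,0]],[100,[-0.0295,0.0281,0],[0,0,0]],[100,[-0.0295,0.0281,0],[0,0,0]],[100,[-0.0295,0.0281,0],[0,0,0]],[100,[-0.0295,0.0281,0],[0,0,0]],[100,[-0.0295,0.0281,0],[0,0,0]],[100,[-0.0298,0.0281,0],[0,0,0]],[100,[0,0,0],[0,0,-8.58]],[100,[0,0,0],[0,0,-8.58]],[100,[0,0,0],[0,0,-8.58]],[100,[0,0,0],[0,0,-8.58]],[100,[0,0,0],[0,0,-8.58]],[100,[0,0,0],[0,0,-8.58]],[100,[0,0,0.02],[0,0,-8.58]],[100,[0,0,0.02],[0,0,-8.58]],[100,[0,0,0.02],[0,0,-8.58]],[100,[0,0,0.02],[0,0,-8.58]],[100,[0,0,0.02],[0,0,-8.58]],[100,[0,0,0],[0,0,0]],[100,[0,0,0],[0,0,0]]]'
python3 - <<'E'
from h import *
go(.418,-.2135,.0265,9.8)
boxes(snap("wrist"))
E
```

```text
t: 22.65
position: [0.4146, -0.2132, 0.1315]
tool_rot: [0.647, 0.762, -0.001, -0.001]
contact_force: [1.1, -0.7, 0.1]
finger_gap: 1.002
t 22.6 pos [ 0.4146 -0.2132  0.1315] jaw 9.3 tilt 0.12 q1 -0.64 q7 0.67 F [ 1.1 -0.7  0.1] gap 1.002
 shift before turn mm [ -0.9   3.6 105. ]
 turn z -0.5 (or 179.5) shift after turn mm [ -0.9   3.5 105. ] (neg xy for other turn)
box c(418.6,-211.6) ztop 30.9  64x96 length dir 99.8 jaw dir 9.8 [262. 191.]
```

```bash
python3 -m jog '[[100,[-0.001,0.0035,0.03],[0,0,-0.5]],[100,[0,0,0.03],[0,0,0]],[100,[0,0,0.025],[0,0,0]],[100,[0,0,0.012],[0,0,0]],[100,[0,0,0.008],[0,0,0]],[100,[0,0,0],[0,0,0]],[0,[0,0,0],[0,0,0]],[0,[0,0,0],[0,0,0]],[0,[0,0,0],[0,0,0]],[0,[0,0,0],[0,0,0]],[0,[0,0,0],[0,0,0]],[0,[0,0,-0.02],[0,0,0]],[0,[0,0,-0.04],[0,0,0]],[0,[0,0,-0.05],[0,0,0]],[0,[0,0,-0.05],[0,0,0]],[0,[0,0,0],[0,0,0]]]' 30
python3 - <<'E'
from h import *
go(.6035,.002,.19,95.2)
boxes(snap("wrist"),.01)
E
```

```text
t: 24.3
position: [0.4218, -0.215, 0.1928]
tool_rot: [0.642, 0.766, 0.005, 0.004]
contact_force: [1.1, -0.3, -2.0]
finger_gap: 0.74
t 24.3 pos [ 0.4218 -0.215   0.1928] jaw 10.1 tilt 0.75 q1 -0.78 q7 0.57 F [ 1.1 -0.3 -2. ] gap 0.740
 shift before turn mm [181.9 216.8   5.9]
 turn z -85.1 (or 94.9) shift after turn mm [-200.6  199.6    5.9] (neg xy for other turn)
```

```bash
python3 -m jog '[[0,[0.026,0.031,0],[0,0,0]],[0,[0.026,0.031,0],[0,0,0]],[0,[0.026,0.031,0],[0,0,0]],[0,[0.026,0.031,0],[0,0,0]],[0,[0.026,0.031,0],[0,0,0]],[0,[0.026,0.031,0],[0,0,0]],[0,[0.026,0.031,0],[0,0,0]],[0,[0,0,0],[0,0,7.9]],[0,[0,0,0],[0,0,7.9]],[0,[0,0,0],[0,0,7.9]],[0,[0,0,0],[0,0,7.9]],[0,[0,0,0],[0,0,7.9]],[0,[0,0,0],[0,0,7.9]],[0,[0,0,0],[0,0,7.9]],[0,[0,0,0],[0,0,7.9]],[0,[0,0,0],[0,0,7.9]],[0,[0,0,0],[0,0,7.9]],[0,[0,0,0],[0,0,7.9]],[0,[0,0,0],[0,0,8.0]],[0,[0,0,0],[0,0,0]]]'
python3 - <<'E'
from h import *
go(.6035,.002,.1075,95.2)
c=snap("wrist");W=cloud(c); boxes(c); print((W[160:240,250:300,2][~np.isnan(W[160:240,250:300,2])]).max())
c=snap("scene"); boxes(c); save(c,"s4.png",(180,130,400,330),2.8)
E
```

```text
t: 26.35
position: [0.5999, 0.0037, 0.1853]
tool_rot: [0.999, 0.044, -0.001, 0.001]
contact_force: [-0.1, -0.5, -1.8]
finger_gap: 0.737
t 26.4 pos [0.5999 0.0037 0.1853] jaw -84.9 tilt 0.13 q1 -0.98 q7 -1.07 F [-0.1 -0.5 -1.8] gap 0.737
 shift before turn mm [ 3.6  1.9 77.8]
 turn z -0.1 (or 179.9) shift after turn mm [ 3.6  1.9 77.8] (neg xy for other turn)
0.18928857753741338
box c(995.3,97.9) ztop 34.0  95x50 length dir 88.5 jaw dir -1.5 [319. 142.]
```

View pics/s4.png

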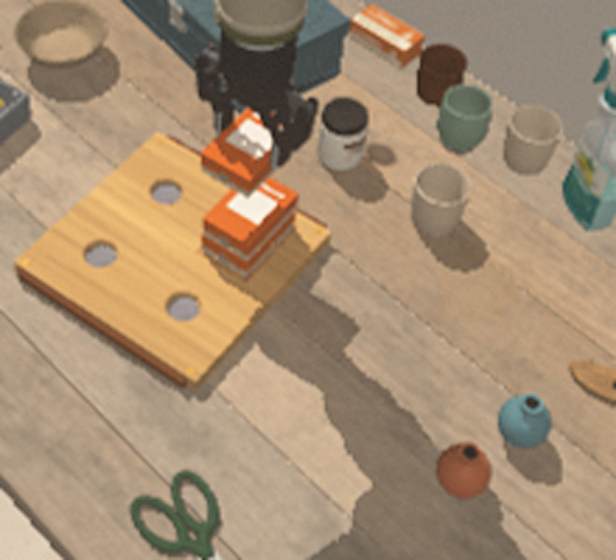

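The third box hangs level above the neat two-box stack on the cork. Lowering by 78 mm with a small correction.

```bash
python3 -m jog '[[0,[0.002,0.001,0.02],[0,0,0]],[0,[0.0015,0.001,0.025],[0,0,0]],[0,[0,0,0.015],[0,0,0]],[0,[0,0,0.01],[0,0,0]],[0,[0,0,0.005],[0,0,0]],[0,[0,0,0.0025],[0,0,0]],[0,[0,0,0],[0,0,0]],[0,[0,0,0],[0,0,0]],[100,[0,0,0],[0,0,0]],[100,[0,0,0],[0,0,0]],[100,[0,0,0],[0,0,0]],[100,[0,0,0],[0,0,0]],[100,[0,0,-0.02],[0,0,0]],[100,[0,0,-0.045],[0,0,0]],[100,[0,0,-0.05],[0,0,0]],[100,[0,0,-0.03],[0,0,0]],[100,[0,0,0],[0,0,0]]]'
python3 - <<'E'
from h import *
import pickle
go(.55,-.29,.22,86)
boxes(snap("wrist")); print("scene"); c=snap("scene"); boxes(c)
W=cloud(c); m=(abs(W[...,0]-.565)<.1)&(abs(W[...,1]+.36)<.06)&(W[...,2]>.06); p=W[m]
for s in (p[p[:,0]>.565],p[p[:,0]<.565]): print(s.mean(0).round(4), len(s))
E
```

```text
t: 28.15
position: [0.6057, 0.0013, 0.2589]
tool_rot: [0.999, 0.046, 0.003, -0.0]
contact_force: [-0.5, 0.1, 0.1]
finger_gap: 1.003
t 28.1 pos [0.6057 0.0013 0.2589] jaw -84.8 tilt 0.38 q1 -0.98 q7 -1.13 F [-0.5  0.1  0.1] gap 1.003
 shift before turn mm [-82.3 285.1  38.3]
 turn z 9.2 (or -170.8) shift after turn mm [-35.5 294.6  38.3] (neg xy for other turn)
box c(605.6,4.0) ztop 110.6  96x64 length dir 5.3 jaw dir -84.7 [250. 158.]
scene
box c(994.8,96.6) ztop 34.4  93x49 length dir 87.0 jaw dir -3.0 [319. 142.]
box c(604.4,0.1) ztop 109.1  99x66 length dir 7.1 jaw dir -82.9 [269. 205.]
[ 0.6117 -0.3677  0.0641] 45
[ 0.5224 -0.3548  0.065 ] 51
```

The column of three is done: the top is at 110 mm and the centre about (0.604,0.002). Now the vases; I'll look from close by first.

```bash
python3 -m jog '[[100,[-0.009,0.04,0],[0,0,0]],[100,[-0.009,0.04,0],[0,0,0]],[100,[-0.009,0.04,0],[0,0,1.5]],[100,[-0.009,0.04,0],[0,0,2]],[100,[-0.009,0.04,0],[0,0,2]],[100,[-0.009,0.04,0],[0,0,2]],[100,[-0.009,0.04,0],[0,0,2]],[100,[-0.009,0.035,0],[0,0,2]],[100,[0,0.03,0],[0,0,2]],[100,[0,0,0],[0,0,0]],[100,[0,0,0],[0,0,0]],[100,[0,0,0],[0,0,0]]]'
python3 - <<'E'
from h import *
c=snap("wrist"); W=cloud(c); save(c,"w5.png")
p=W[(W[...,2]>.055)&(W[...,2]<.075)&(abs(W[...,1]+.36)<.06)&(abs(W[...,0]-.565)<.1)]
for s in (p[p[:,0]>.565],p[p[:,0]<.565]): 
    if len(s): (x,y),r=cv2.minEnclosingCircle((s[:,:2]*1000).astype(np.float32)); print(s.mean(0).round(4), len(s),x,y,r,s[:,2].max())
go(.611,-.367,.13,81.7)
E
```

```text
t: 29.45
position: [0.5399, -0.3429, 0.2533]
tool_rot: [0.997, -0.071, -0.0, -0.001]
contact_force: [0.9, 0.5, 0.5]
finger_gap: 1.003
[ 0.6127 -0.3648  0.0661] 387 612.3084716796875 -364.1086120605469 12.059672355651855 0.06858131193426065
[ 0.5246 -0.3516  0.0652] 336 524.7158203125 -352.1875305175781 12.406771659851074 0.06841315734360692
t 29.5 pos [ 0.5401 -0.3427  0.2536] jaw -98.1 tilt 0.06 q1 -0.30 q7 -0.79 F [-0.2  0.1 -0.5] gap 0.999
 shift before turn mm [ 73.7  14.2 123.5]
 turn z 0.2 (or -179.8) shift after turn mm [ 73.8  14.  123.5] (neg xy for other turn)
```

View pics/w5.png

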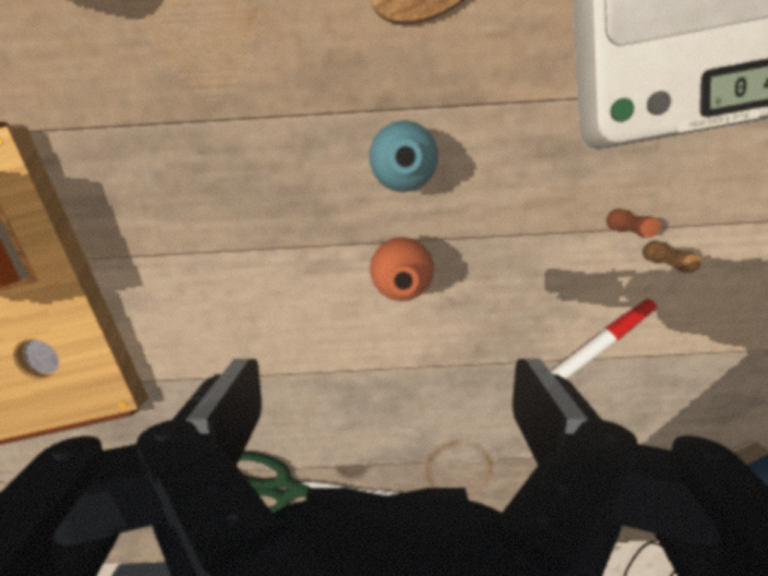

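The blue vase at (404,156) and terracotta at (402,268) both stand clear. Blue goes first.

```bash
python3 -m jog '[[100,[0.025,0.0045,0],[0,0,0]],[100,[0.025,0.0045,0],[0,0,0]],[100,[0.0245,0.004,0.02],[0,0,0]],[100,[0,0,0.04],[0,0,0]],[100,[0,0,0.04],[0,0,0]],[100,[0,0,0.02],[0,0,0]],[100,[0,0,0],[0,0,0]],[100,[0,0,0],[0,0,0]]]' 20
python3 - <<'E'
from h import *
go(.6118,-.3655,.030,81.7)
c=snap("wrist"); W=cloud(c)
p=W[(W[...,2]>.055)&(W[...,2]<.075)&(abs(W[...,1]+.36)<.06)&(abs(W[...,0]-.62)<.05)]; print(p.mean(0),len(p))
E
```

```text
t: 30.3
position: [0.612, -0.3669, 0.1351]
tool_rot: [0.997, -0.071, 0.0, 0.0]
contact_force: [0.3, 0.4, 1.3]
finger_gap: 1.0
t 30.3 pos [ 0.612  -0.3669  0.1351] jaw -98.2 tilt 0.02 q1 -0.15 q7 -0.79 F [0.3 0.4 1.3] gap 1.000
 shift before turn mm [ -0.4  -1.4 105.1]
 turn z 0.1 (or -179.9) shift after turn mm [ -0.4  -1.4 105.1] (neg xy for other turn)
[ 0.61350155 -0.36494816  0.06510647] 815
```

```bash
python3 -m jog '[[100,[0,-0.001,0.03],[0,0,0]],[100,[0,0,0.03],[0,0,0]],[100,[0,0,0.025],[0,0,0]],[100,[0,0,0.013],[0,0,0]],[100,[0,0,0.007],[0,0,0]],[100,[0,0,0],[0,0,0]],[80,[0,0,0],[0,0,0]],[70,[0,0,0],[0,0,0]],[66,[0,0,0],[0,0,0]],[62,[0,0,0],[0,0,0]],[55,[0,0,0],[0,0,0]],[55,[0,0,0],[0,0,0]],[50,[0,0,0],[0,0,0]],[50,[0,0,0],[0,0,0]],[50,[0,0,-0.01],[0,0,0]],[50,[0,0,-0.03],[0,0,0]],[50,[0,0,-0.04],[0,0,0]],[50,[0,0,-0.05],[0,0,0]],[50,[0,0,0],[0,0,0]]]' 20
python3 - <<'E'
from h import *
go(.591,.121,.16,5.4)
c=snap("wrist"); save(c,"w6.png")
E
```

```text
t: 32.25
position: [0.6129, -0.3692, 0.1673]
tool_rot: [0.997, -0.072, 0.004, 0.003]
contact_force: [0.3, -0.2, -2.1]
finger_gap: 0.613
t 32.2 pos [ 0.6129 -0.3692  0.1673] jaw -98.3 tilt 0.56 q1 -0.15 q7 -0.80 F [ 0.3 -0.2 -2.1] gap 0.613
 shift before turn mm [ -92.3 -481.9    4.4]
 turn z 76.3 (or -103.7) shift after turn mm [-490.1  -24.3    4.4] (neg xy for other turn)
```

View pics/w6.png

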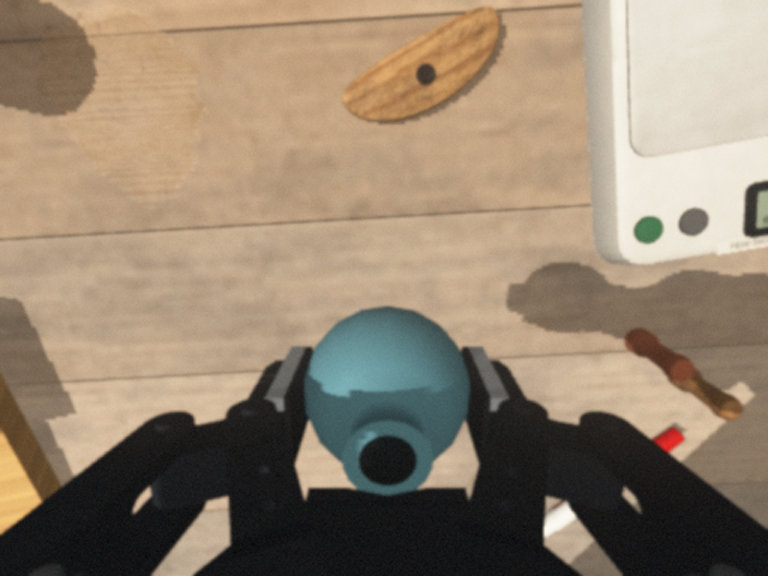

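The blue vase is gripped square between the pads, neck at (387,458). Taking it to the dimple at (0.472,0.109).

```bash
python3 - <<'E'
from h import *
go(.472,.109,.167,95)
E
python3 -m jog '[[50,[-0.0209,-0.0452,0],[0,0,0]],[50,[-0.0209,-0.0452,0],[0,0,0]],[50,[-0.0209,-0.0452,0],[0,0,0]],[50,[-0.0209,-0.0452,0],[0,0,0]],[50,[-0.0209,-0.0452,0],[0,0,0]],[50,[-0.0209,-0.0452,0],[0,0,0]],[50,[-0.0209,-0.0452,0],[0,0,0]],[50,[-0.0209,-0.0452,0],[0,0,0]],[50,[-0.0209,-0.0452,0],[0,0,0]],[50,[-0.0209,-0.0452,0],[0,0,0]],[50,[0,0,0],[0,0,-7]],[50,[0,0,0],[0,0,-6.7]],[50,[0,0,0],[0,0,0]],[50,[0,0,0],[0,0,0]],[50,[0,0,0],[0,0,0]]]'
python3 - <<'E'
from h import *
go(.472,.109,.042,95)
c=snap("wrist"); save(c,"w7.png")
W=cloud(c); print("board z",np.nanmedian(W[150:180,300:350,2]))
E
```

```text
t 32.3 pos [ 0.6123 -0.3681  0.1637] jaw -98.3 tilt 0.34 q1 -0.15 q7 -0.80 F [-0.2  0.5 -2.3] gap 0.616
 shift before turn mm [-207.5 -451.9   -5.5]
 turn z -13.3 (or 166.7) shift after turn mm [ -98.2 -487.5   -5.5] (neg xy for other turn)
t: 33.8
position: [0.4695, 0.1101, 0.1591]
tool_rot: [0.999, 0.046, -0.0, 0.0]
contact_force: [-0.3, -0.7, -1.9]
finger_gap: 0.612
t 33.8 pos [0.4695 0.1101 0.1591] jaw -84.8 tilt 0.02 q1 -1.47 q7 -1.61 F [-0.3 -0.7 -1.9] gap 0.612
 shift before turn mm [  2.4   1.2 117.1]
 turn z 0.2 (or -179.8) shift after turn mm [  2.5   1.2 117.1] (neg xy for other turn)
board z 0.020119421321634245
```

View pics/w7.png

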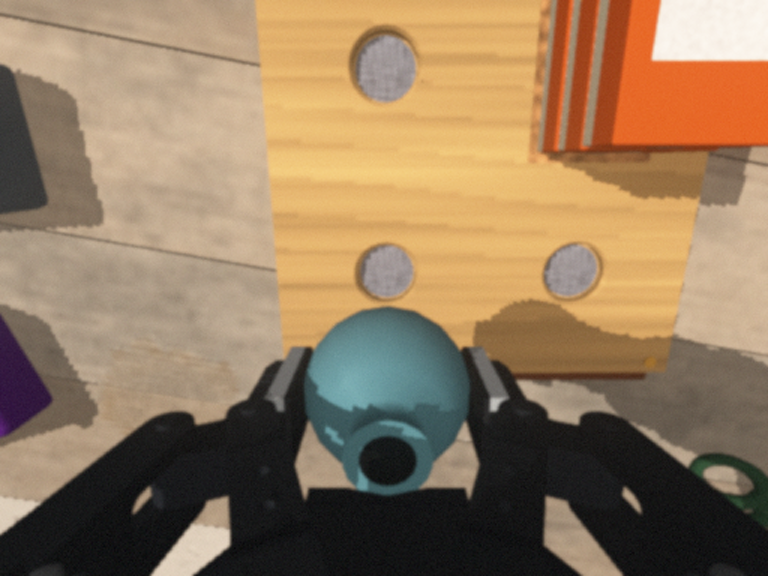

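```bash
cat >> h.py <<'E'
def px(c,u,v,z):
    r=c["T"][:3,:3]@np.array([(u-c["cx"])/c["fx"],(v-c["cy"])/c["fy"],1]); o=c["T"][:3,3]; return (o+r*(z-o[2])/r[2]).round(4)
E
python3 - <<'E'
from h import *
c=snap("wrist"); W=cloud(c)
print("floor D2",px(c,386/1.5,270/1.5,.012),"D3",px(c,572/1.5,271/1.5,.012),"D1",px(c,386/1.5,67/1.5,.012))
print("neck depth z", np.nanmax(W[278:330,225:290,2]))
p=W[278:335,225:290].reshape(-1,3); zt=np.nanmax(p[:,2]); q=p[p[:,2]>zt-.004]; print("rim pts",len(q),np.nanmean(q,0).round(4),((np.nanmax(q,0)+np.nanmin(q,0))/2).round(4))
print("neck px",px(c,387/1.5,458/1.5,.195)); print(readout.read_state()["position"])
E
```

```text
floor D2 [0.473  0.1118 0.012 ] D3 [ 0.4836 -0.0099  0.012 ] D1 [0.5932 0.1228 0.012 ]
neck depth z 0.2183606666729929
rim pts 358 [0.4799 0.1123 0.2178] [0.48   0.1124 0.2186]
neck px [0.4709 0.1114 0.195 ]
[0.46958157 0.11016073 0.15924049]
```

```bash
python3 -m jog '[[50,[0.0022,0,0.03],[0,0,0]],[50,[0,0,0.03],[0,0,0]],[50,[0,0,0.025],[0,0,0]],[50,[0,0,0.015],[0,0,0]],[50,[0,0,0.01],[0,0,0]],[50,[0,0,0.004],[0,0,0]],[50,[0,0,0],[0,0,0]],[50,[0,0,0],[0,0,0]]]'; python3 -m jog '[[50,[0,0,0.001],[0,0,0]],[50,[0,0,0],[0,0,0]]]';python3 -m jog '[[50,[0,0,0.001],[0,0,0]],[50,[0,0,0],[0,0,0]]]'
```

```text
t: 34.7
position: [0.4723, 0.111, 0.0461]
tool_rot: [0.999, 0.047, 0.001, -0.0]
contact_force: [0.3, 0.1, -0.7]
finger_gap: 0.618
t: 34.9
position: [0.472, 0.1112, 0.0448]
tool_rot: [0.999, 0.048, 0.0, -0.0]
contact_force: [0.3, 0.2, -1.0]
finger_gap: 0.614
t: 35.1
position: [0.4718, 0.111, 0.0434]
tool_rot: [0.999, 0.048, 0.0, -0.0]
contact_force: [0.2, 0.8, -1.1]
finger_gap: 0.61
```

```bash
for i in 1; do python3 -m jog '[[50,[0,0,0.001],[0,0,0]],[50,[0,0,0],[0,0,0]]]';done; python3 -m jog '[[50,[0,0,0.001],[0,0,0]],[50,[0,0,0],[0,0,0]]]'
python3 - <<'E'
from h import *
c=snap("wrist"); save(c,"w8.png")
E
```

```text
t: 35.3
position: [0.4719, 0.111, 0.0424]
tool_rot: [0.999, 0.047, 0.0, -0.0]
contact_force: [0.1, 0.2, 0.1]
finger_gap: 0.61
t: 35.5
position: [0.4724, 0.111, 0.0423]
tool_rot: [0.999, 0.047, 0.0, -0.0]
contact_force: [-4.4, 0.0, 15.3]
finger_gap: 0.609
```

View pics/w8.png

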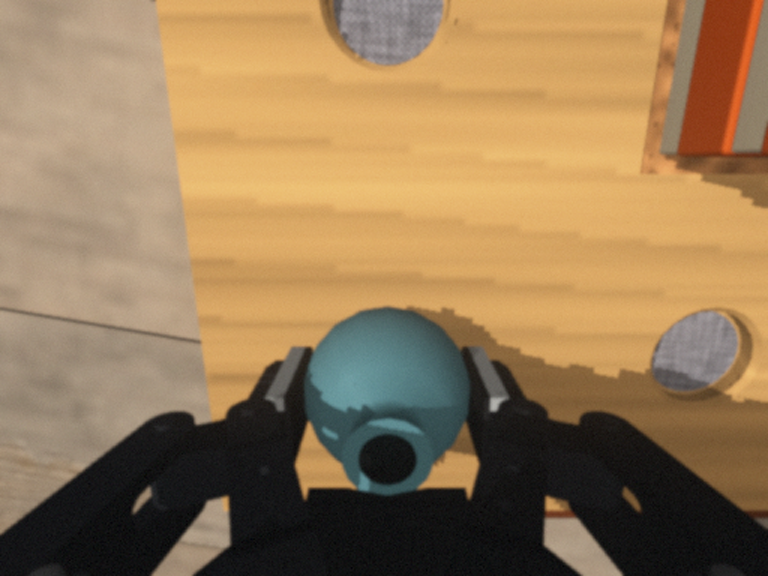

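Contact came at TCP z 0.0423, so the foot is on the dimple floor at 0.012 as expected. I'll ease off 0.8 mm and open.

```bash
python3 -m jog '[[50,[0,0,-0.0008],[0,0,0]],[50,[0,0,0],[0,0,0]],[70,[0,0,0],[0,0,0]],[85,[0,0,0],[0,0,0]],[100,[0,0,0],[0,0,0]],[100,[0,0,0],[0,0,0]],[100,[0,0,0],[0,0,0]],[100,[0,0,-0.015],[0,0,0]],[100,[0,0,-0.03],[0,0,0]],[100,[0,0,-0.04],[0,0,0]],[100,[0,0,-0.045],[0,0,0]],[100,[0,0,-0.03],[0,0,0]],[100,[0,0,0],[0,0,0]],[100,[0,0,0],[0,0,0]]]'
python3 - <<'E'
from h import *
go(.523,-.3535,.20,81.7)
c=snap("wrist"); W=cloud(c)
p=W[(W[...,2]>.07)&(W[...,2]<.09)&(abs(W[...,1]-.11)<.04)&(abs(W[...,0]-.472)<.04)]; print(p.mean(0),len(p))
c=snap("scene"); W=cloud(c)
for x,y,z in ((.472,.11,.068),(.523,-.3535,.056)):
    p=W[(W[...,2]>z)&(W[...,2]<z+.03)&(abs(W[...,1]-y)<.04)&(abs(W[...,0]-x)<.04)]; print(p.mean(0),p[:,2].max(),len(p))
boxes(c)
E
```

```text
t: 36.95
position: [0.4716, 0.1116, 0.2022]
tool_rot: [0.999, 0.048, 0.0, -0.001]
contact_force: [-1.1, 0.3, 0.1]
finger_gap: 1.0
t 37.0 pos [0.4716 0.1116 0.2022] jaw -84.5 tilt 0.14 q1 -1.56 q7 -1.71 F [-1.1  0.3  0.1] gap 1.000
 shift before turn mm [  6.5 467.8   1. ]
 turn z 13.8 (or -166.2) shift after turn mm [118.  452.8   1. ] (neg xy for other turn)
[0.47264308 0.11232903 0.07818771] 465
[0.47068554 0.10742197 0.07490136] 0.0806867785182468 42
[ 0.5220011  -0.35503926  0.06375504] 0.06940498263901596 57
box c(995.9,96.5) ztop 34.2  88x52 length dir 88.6 jaw dir -1.4 [319. 142.]
box c(604.2,-0.0) ztop 109.2  98x66 length dir 6.3 jaw dir -83.7 [269. 205.]
```

The vase stands in its dimple with the rim at 0.078. Terracotta next; no turn is needed.

```bash
python3 -m jog '[[100,[0.0006,0.0425,0],[0,0,0]],[100,[0.0006,0.0425,0],[0,0,0]],[100,[0.0006,0.0425,0],[0,0,0]],[100,[0.0006,0.0425,0],[0,0,0]],[100,[0.0006,0.0425,0],[0,0,0]],[100,[0.0006,0.0425,0],[0,0,0]],[100,[0.0006,0.0425,0],[0,0,0]],[100,[0.0006,0.0425,0],[0,0,0]],[100,[0.0006,0.0425,0],[0,0,0]],[100,[0.0006,0.0425,0],[0,0,0]],[100,[0.0006,0.0425,0],[0,0,0]],[100,[0,0,0.03],[0,0,0]],[100,[0,0,0.03],[0,0,0]],[100,[0,0,0],[0,0,0]],[100,[0,0,0],[0,0,0]],[100,[0,0,0],[0,0,0]]]'
python3 - <<'E'
from h import *
go(.523,-.354,.0300,95.5)
c=snap("wrist"); W=cloud(c)
p=W[(W[...,2]>.055)&(W[...,2]<.075)&(abs(W[...,1]+.354)<.06)&(abs(W[...,0]-.523)<.05)]; print(p.mean(0),len(p))
E
```

```text
t: 38.65
position: [0.523, -0.3543, 0.1431]
tool_rot: [0.999, 0.048, 0.0, 0.0]
contact_force: [1.4, 0.8, 1.0]
finger_gap: 1.0
t 38.6 pos [ 0.523  -0.3543  0.1431] jaw -84.6 tilt 0.06 q1 -0.19 q7 -0.56 F [1.4 0.8 1. ] gap 1.000
 shift before turn mm [-1.000e-01 -4.000e-01  1.131e+02]
 turn z -0.1 (or 179.9) shift after turn mm [-1.000e-01 -4.000e-01  1.131e+02] (neg xy for other turn)
[ 0.5247338  -0.35143679  0.0651227 ] 769
```

```bash
python3 -m jog '[[100,[0,-0.0005,0.035],[0,0,0]],[100,[0,0,0.03],[0,0,0]],[100,[0,0,0.025],[0,0,0]],[100,[0,0,0.015],[0,0,0]],[100,[0,0,0.008],[0,0,0]],[100,[0,0,0],[0,0,0]],[80,[0,0,0],[0,0,0]],[70,[0,0,0],[0,0,0]],[66,[0,0,0],[0,0,0]],[62,[0,0,0],[0,0,0]],[55,[0,0,0],[0,0,0]],[55,[0,0,0],[0,0,0]],[50,[0,0,0],[0,0,0]],[50,[0,0,0],[0,0,0]],[50,[0,0,-0.01],[0,0,0]],[50,[0,0,-0.03],[0,0,0]],[50,[0,0,-0.045],[0,0,0]],[50,[0,0,-0.05],[0,0,0]],[50,[0,0,-0.04],[0,0,0]],[50,[0,0,0],[0,0,0]]]' 20
python3 - <<'E'
from h import *
go(.5915,.1215,.20,95)
c=snap("wrist"); save(c,"w9.png",(150,180,370,384),1.5); W=cloud(c); print(c["image"][250,258], W[250,258])
E
```

```text
t: 40.7
position: [0.5239, -0.3555, 0.2105]
tool_rot: [0.999, 0.047, 0.004, 0.002]
contact_force: [-0.1, -0.3, -2.8]
finger_gap: 0.607
t 40.7 pos [ 0.5239 -0.3555  0.2105] jaw -84.6 tilt 0.49 q1 -0.22 q7 -0.59 F [-0.1 -0.3 -2.8] gap 0.607
 shift before turn mm [ 112.2 -468.6    9.1]
 turn z 0.4 (or -179.6) shift after turn mm [ 108.9 -469.4    9.1] (neg xy for other turn)
[208 110  69] [ 0.53991732 -0.35284353  0.23146426]
```

Terracotta is held. Straight to the far dimple, with the foot passing about 65 mm above the stack.

```bash
python3 -m jog '[[50,[0.0094,-0.039,0],[0,0,0]],[50,[0.0094,-0.039,0],[0,0,0]],[50,[0.0094,-0.039,0],[0,0,0]],[50,[0.0094,-0.039,0],[0,0,0]],[50,[0.0094,-0.039,0],[0,0,0]],[50,[0.0094,-0.039,0],[0,0,0]],[50,[0.0094,-0.039,0],[0,0,0]],[50,[0.0094,-0.039,0],[0,0,0]],[50,[0.0094,-0.039,0],[0,0,0]],[50,[0.0094,-0.039,0],[0,0,0]],[50,[0.0094,-0.039,0],[0,0,0]],[50,[0.0094,-0.039,0],[0,0,0]],[50,[0,0,0],[0,0,0]],[50,[0,0,0],[0,0,0]],[50,[0,0,0],[0,0,0]]]'
python3 - <<'E'
from h import *
go(.5917,.1217,.0455,95)
c=snap("wrist"); save(c,"w10.png")
E
```

```text
t: 42.25
position: [0.5901, 0.1218, 0.2037]
tool_rot: [0.999, 0.047, -0.0, 0.0]
contact_force: [-0.2, -0.4, 0.1]
finger_gap: 0.61
t 42.2 pos [0.5901 0.1218 0.2037] jaw -84.7 tilt 0.06 q1 -1.09 q7 -1.40 F [-0.2 -0.4  0.1] gap 0.610
 shift before turn mm [1.700e+00 1.000e-01 1.582e+02]
 turn z 0.3 (or -179.7) shift after turn mm [1.700e+00 1.000e-01 1.582e+02] (neg xy for other turn)
```

View pics/w10.png

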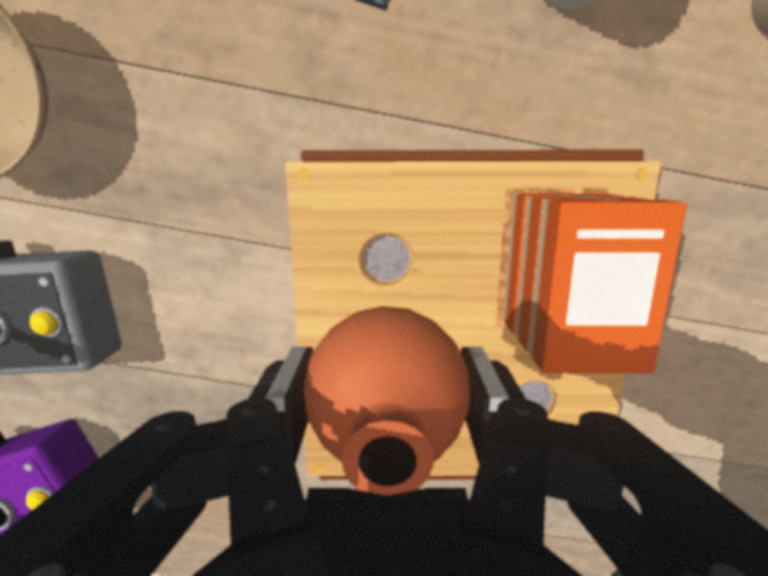

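The vase is aligned with the dimple (386,258), and the stack on the right stays clear.

```bash
python3 -m jog '[[50,[0.0017,0,0.03],[0,0,0]],[50,[0,0,0.04],[0,0,0]],[50,[0,0,0.035],[0,0,0]],[50,[0,0,0.025],[0,0,0]],[50,[0,0,0.015],[0,0,0]],[50,[0,0,0.009],[0,0,0]],[50,[0,0,0.004],[0,0,0]],[50,[0,0,0],[0,0,0]],[50,[0,0,0],[0,0,0]],[50,[0,0,0],[0,0,0]]]'; python3 -m jog '[[50,[0,0,0.001],[0,0,0]],[50,[0,0,0],[0,0,0]]]';python3 -m jog '[[50,[0,0,0.001],[0,0,0]],[50,[0,0,0],[0,0,0]]]'
```

```text
t: 43.3
position: [0.5928, 0.1235, 0.0472]
tool_rot: [0.999, 0.047, 0.001, -0.0]
contact_force: [-0.5, 0.5, -1.7]
finger_gap: 0.61
t: 43.5
position: [0.5923, 0.1235, 0.0454]
tool_rot: [0.999, 0.048, 0.0, -0.0]
contact_force: [0.6, 0.5, -0.5]
finger_gap: 0.61
t: 43.7
position: [0.5922, 0.1234, 0.0441]
tool_rot: [0.999, 0.047, 0.0, -0.0]
contact_force: [-0.2, 0.1, -2.0]
finger_gap: 0.607
```

```bash
python3 -m jog '[[50,[0,0.001,0.001],[0,0,0]],[50,[0,0,0],[0,0,0]]]';python3 -m jog '[[50,[0,0,0.0007],[0,0,0]],[50,[0,0,0],[0,0,0]]]'; python3 -m jog '[[50,[0,0,0.0005],[0,0,0]],[50,[0,0,0],[0,0,0]]]'
```

```text
t: 43.9
position: [0.5923, 0.1222, 0.0431]
tool_rot: [0.999, 0.047, 0.0, 0.0]
contact_force: [0.4, 0.7, -1.6]
finger_gap: 0.61
t: 44.1
position: [0.5923, 0.1223, 0.0424]
tool_rot: [0.999, 0.047, 0.0, -0.0]
contact_force: [0.1, 0.2, -1.7]
finger_gap: 0.613
t: 44.3
position: [0.5924, 0.1224, 0.0421]
tool_rot: [0.999, 0.047, 0.0, -0.0]
contact_force: [-0.3, 0.8, 0.8]
finger_gap: 0.612
```

Touching (the weight is unloaded). Opening and rising.

```bash
python3 -m jog '[[70,[0,0,0],[0,0,0]],[85,[0,0,0],[0,0,0]],[100,[0,0,0],[0,0,0]],[100,[0,0,0],[0,0,0]],[100,[0,0,0],[0,0,0]],[100,[0,0,-0.015],[0,0,0]],[100,[0,0,-0.03],[0,0,0]],[100,[0,0,-0.04],[0,0,0]],[100,[0,0,-0.045],[0,0,0]],[100,[0,0,-0.03],[0,0,0]],[100,[0,0,0],[0,0,0]],[100,[0,0,0],[0,0,0]]]'
python3 - <<'E'
from h import *
go(.525,.396,.173,98.5)
c=snap("wrist"); W=cloud(c)
p=W[(W[...,2]>.07)&(W[...,2]<.09)&(abs(W[...,1]-.122)<.04)&(abs(W[...,0]-.592)<.04)]; print(p.mean(0),len(p))
c=snap("scene"); W=cloud(c); boxes(c)
for x,y,z in ((.472,.11,.068),(.592,.122,.068)):
    p=W[(W[...,2]>z)&(W[...,2]<z+.03)&(abs(W[...,1]-y)<.03)&(abs(W[...,0]-x)<.03)]; print(p.mean(0),p[:,2].max(),len(p))
save(c,"s5.png",(100,110,400,330),2.4)
E
```

```text
t: 45.5
position: [0.5925, 0.1224, 0.2031]
tool_rot: [0.999, 0.047, 0.001, -0.001]
contact_force: [0.1, -0.4, 0.2]
finger_gap: 1.002
t 45.5 pos [0.5925 0.1224 0.2031] jaw -84.6 tilt 0.11 q1 -1.08 q7 -1.40 F [ 0.1 -0.4  0.2] gap 1.002
 shift before turn mm [ -41.3 -278.8   30.3]
 turn z -3.1 (or 176.9) shift after turn mm [ -26.4 -280.6   30.3] (neg xy for other turn)
[0.59328408 0.12382129 0.07817201] 461
box c(995.0,97.7) ztop 34.3  93x48 length dir 87.7 jaw dir -2.3 [319. 142.]
box c(603.6,0.4) ztop 108.9  100x66 length dir 4.9 jaw dir -85.1 [269. 205.]
[0.47084497 0.10767125 0.07530162] 0.08094248900661016 40
[0.5915956  0.1194575  0.07468356] 0.0799048472354631 36
```

View pics/s5.png

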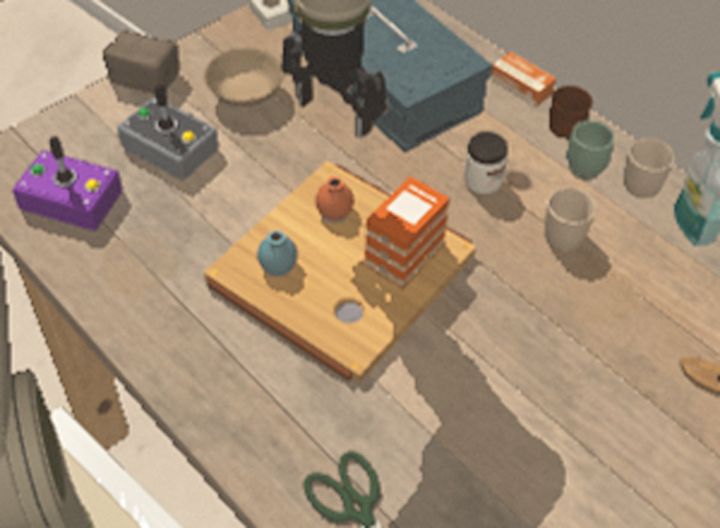

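Everything is loaded: blue (277,255) and terracotta (335,200) stand upright in dimples and the column of three (405,230) is square on the cork. The grey box's toggle is upright at (165,110). Now sending the hoist. Tool +y now points to yellow, so green is -y.

```bash
python3 -m jog '[[80,[-0.0059,-0.0398,0],[0,0,0]],[60,[-0.0059,-0.0398,0],[0,0,0]],[47,[-0.0059,-0.0398,0],[0,0,0]],[47,[-0.0059,-0.0398,0],[0,0,0]],[47,[-0.0059,-0.0398,0],[0,0,0]],[47,[-0.0059,-0.0398,0],[0,0,0]],[47,[-0.0059,-0.0398,0],[0,0,-3.1]],[47,[0,0,0],[0,0,0]],[47,[0,0,0],[0,0,0]],[47,[0,0,0],[0,0,0]]]' 30
python3 - <<'E'
from h import *
go(.525,.396,.115,98.5)
c=snap("wrist"); save(c,"w11.png")
E
```

```text
t: 46.6
position: [0.5251, 0.3943, 0.2014]
tool_rot: [0.997, 0.073, -0.0, 0.001]
contact_force: [-0.5, -1.1, 0.6]
finger_gap: 0.466
t 46.6 pos [0.5251 0.3943 0.2014] jaw -81.6 tilt 0.08 q1 -1.39 q7 -1.77 F [-0.5 -1.1  0.6] gap 0.466
 shift before turn mm [ 0.2 -1.8 86.4]
 turn z -0.1 (or 179.9) shift after turn mm [ 0.2 -1.8 86.4] (neg xy for other turn)
```

View pics/w11.png

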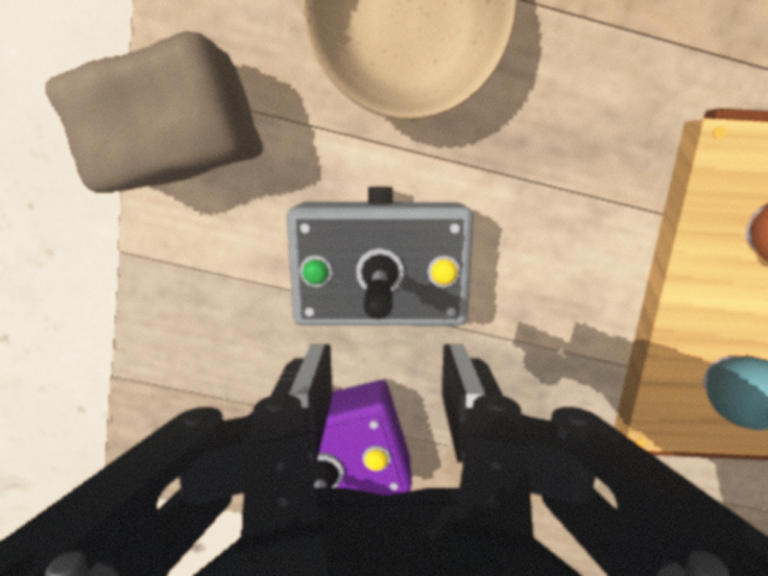

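The toggle (378,300) is just left of the pads' middle (387), so I'll correct by 2 mm. Green is at left (315,271), which is -y of the tool. Descend, then push 35 mm.

```bash
python3 -m jog '[[47,[0,-0.002,0.03],[0,0,0]],[47,[0,0,0.03],[0,0,0]],[47,[0,0,0.02],[0,0,0]],[47,[0,0,0.0065],[0,0,0]],[47,[0,0,0],[0,0,0]],[47,[0,-0.007,0],[0,0,0]],[47,[0,-0.007,0],[0,0,0]],[47,[0,-0.007,0],[0,0,0]],[47,[0,-0.007,0],[0,0,0]],[47,[0,-0.007,0],[0,0,0]],[47,[0,0,0],[0,0,0]],[47,[0,0,0],[0,0,0]]]'
python3 - <<'E'
from h import *
go(.525,.396,.115,98.5)
c=snap("wrist"); save(c,"w12.png",(150,100,400,330),2.4)
E
```

```text
t: 47.85
position: [0.5195, 0.4321, 0.1156]
tool_rot: [0.997, 0.074, 0.0, 0.0]
contact_force: [0.4, -4.4, 1.8]
finger_gap: 0.468
t 47.9 pos [0.5195 0.4321 0.1156] jaw -81.5 tilt 0.04 q1 -1.38 q7 -1.78 F [ 0.4 -4.4  1.8] gap 0.468
 shift before turn mm [ 0.  36.5  0.6]
 turn z 0.0 (or -180.0) shift after turn mm [ 0.1 36.5  0.6] (neg xy for other turn)
```

View pics/w12.png

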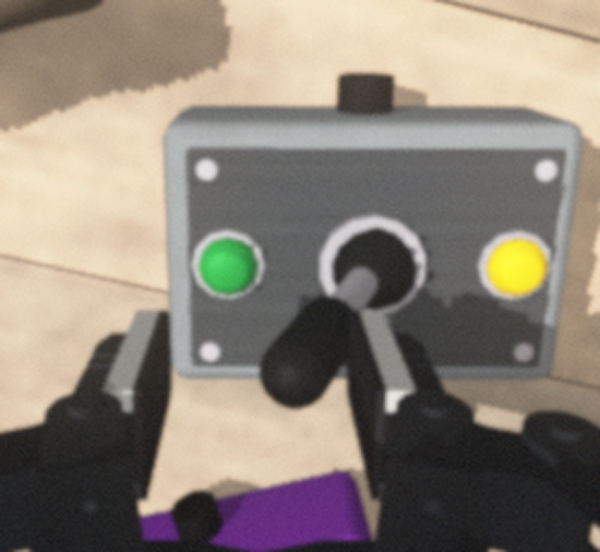

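The lever leans to green. The tip is about 30 mm off centre (roughly 0.4 rad) and the force is 4.4 N, which agrees. Add 1 mm, hold, recentre and leave.

```bash
python3 -m jog '[[47,[0,-0.001,0],[0,0,0]],[47,[0,0,0],[0,0,0]],[47,[0,0,0],[0,0,0]],[47,[0,0,0],[0,0,0]],[47,[0,0,0],[0,0,0]],[47,[0,0,0],[0,0,0]],[47,[0,0,0],[0,0,0]],[47,[0,0,0],[0,0,0]],[47,[0,0,0],[0,0,0]],[47,[0,0,0],[0,0,0]],[47,[0,0.007,0],[0,0,0]],[47,[0,0.007,0],[0,0,0]],[47,[0,0.007,0],[0,0,0]],[47,[0,0.007,0],[0,0,0]],[47,[0,0.008,0],[0,0,0]],[47,[0,0,0],[0,0,0]],[47,[0,0,0],[0,0,0]],[47,[0,0,0],[0,0,0]]]'; python3 -m jog '[[47,[0,0,-0.03],[0,0,0]],[47,[0,0,-0.04],[0,0,0]],[47,[0,0,-0.045],[0,0,0]],[47,[0,0,-0.045],[0,0,0]],[47,[0,0,0],[0,0,0]],[47,[0,0,0],[0,0,0]],[47,[0,0,0],[0,0,0]],[47,[0,0,0],[0,0,0]]]'
python3 - <<'E'
from h import *
c=snap("scene"); W=cloud(c); boxes(c)
p=W[(abs(W[...,0]-.525)<.07)&(abs(W[...,1]-.397)<.08)&(W[...,2]>.11)&(W[...,2]<.14)]; print("toggle tip",p.mean(0).round(4),len(p))
for n,x,y,z in (("blue",.472,.11,.068),("terra",.592,.122,.068),("bowl",.685,.402,.03),("cup",.79,-.132,.03),("jar",.795,.016,.03)):
    r=.03 if z>.05 else .075
    p=W[(W[...,2]>z)&(W[...,2]<z+.05)&(abs(W[...,1]-y)<r)&(abs(W[...,0]-x)<r)]; print(n,p.mean(0).round(3),p[:,2].max().round(3),len(p))
E
```

```text
t: 49.7
position: [0.5243, 0.3983, 0.1155]
tool_rot: [0.997, 0.075, 0.0, -0.0]
contact_force: [0.0, 0.2, 0.1]
finger_gap: 0.473
t: 50.5
position: [0.5239, 0.3978, 0.2741]
tool_rot: [0.997, 0.075, -0.001, 0.001]
contact_force: [-0.1, -0.8, -0.2]
finger_gap: 0.471
box c(996.5,98.3) ztop 34.0  47x92 length dir 91.1 jaw dir 1.1 [319. 142.]
box c(604.8,0.6) ztop 109.0  102x67 length dir 5.3 jaw dir -84.7 [269. 205.]
toggle tip [0.5218 0.3927 0.1178] 18
blue [0.471 0.108 0.076] 0.082 37
terra [0.591 0.119 0.075] 0.08 38
bowl [0.692 0.412 0.038] 0.049 230
cup [ 0.79  -0.132  0.05 ] 0.07 300
jar [0.788 0.012 0.061] 0.077 302
```

The toggle is back at its starting reading, the load is unchanged and the bystanders are where they were. Handing in.

```bash
python3 -c "
from workcell import ticket
print(ticket.finish_job())"
```

```text
the job is handed in; nothing more can be done
None
```

The job is done and handed in at about 50 s on the robot's clock; no verdict was reported.

I called the hoist to yellow, stacked the three boxes on the cork and stood the two vases that were there (grey-blue and terracotta) in dimples of their own. Then I sent the hoist to green. I saw no cream vase in the pictures I viewed.

**Last checks:**
- **Boxes:** the column is centred 1–2 mm from the pad's measured centre, lies along it to within a degree, and tops out at 109–110 mm.
- **Vases:** the wrist camera put both rims at 78 mm, which is a 66 mm vase on a 12 mm floor. I set the blue one down at about 15 N on the wrist sensor, against the 30 N limit.
- **Toggle:** the tip returned to its starting reading after both pushes. Each push reached about 0.4 rad, estimated from force and image because the angle itself isn't readable.
- **Bystanders:** the cup and jar read within a few millimetres of where they started. The last bowl reading was about 10 mm off its fitted centre, but it averages only the visible part of the bowl and I never came near it.

**Disagreements and slips:**
- The cameras differed by 2–4 mm throughout, which is within tolerance.
- I turned the tool the wrong way once in free air, with no contact.
- I noticed no knocked box.

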